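Cover the battery-parts tray under the flip sign

TASK

First spin the two-sided sign half a turn so that its orange face squarely shows to the room (away from you), meaning the kit is being worked on. Then bring every blue cover to the parts tray, slide it over a free cell until it drops into the shallow pocket, and press it level, fully home. When all covers are home, spin the sign back so that green squarely shows to the room; leave the other things on the shelf where they are.

Things in the scene. Friction and masses are not known exactly. Their poses are not given: they have to be found in the camera images.
- sign (a joint): turn of the two-sided sign about its upright spindle, rad. 0: the green face (white ring) looks along the base's +x, to the room, away from the robot, and the orange face (white bar) towards the robot; it grows anticlockwise seen from above to pi, where orange looks to the room. Firm stops at 0 and at pi, so it swings only within that half turn. Light friction (0.03 N m): it stays where it is left
- sign_top (a point): middle of the top edge of the sign plate, on the spindle axis, 145 mm above the shelf; turns with the plate. The plate is 120 mm wide (its y), 90 mm high, 10 mm thick (its x); x points out of the green face, z up. Its lower edge is 55 mm above the shelf
- sign_base: fixed round steel foot of the sign, 100 mm across, 12 mm high, with a 16 mm spindle up to the plate; origin at the shelf on the spindle axis; +x is the way to the room
- tray: translucent blue parts tray with dark cell floors and white ledges, fixed to the shelf, 198 (x) x 158 (y) x 30 mm high, four cells in 2 x 2; walls 12 mm thick between and around the cells. Origin under its centre. Round each cell's mouth a shallow pocket 81 (x) x 61 (y) mm, 6 mm deep, has a 7 mm ledge on which a cover lies
- pocket1 (a point): centre of one pocket at the height of its ledge (24 mm above the shelf, 6 mm below the tray's top), at x -46.5, y -36.5 mm of the tray; axes as the tray's
- pocket2 (a point): centre of one pocket at the height of its ledge (24 mm above the shelf, 6 mm below the tray's top), at x -46.5, y 36.5 mm of the tray; axes as the tray's
- pocket3 (a point): centre of one pocket at the height of its ledge (24 mm above the shelf, 6 mm below the tray's top), at x 46.5, y -36.5 mm of the tray; axes as the tray's
- pocket4 (a point): centre of one pocket at the height of its ledge (24 mm above the shelf, 6 mm below the tray's top), at x 46.5, y 36.5 mm of the tray; axes as the tray's
- cover1_mid (a point): a blue cell cover (2 to 4 of them are there, all alike, 60 g): plate 76 (x) x 56 (y) x 6 mm with a straight upright grip rib on top, 46 (x) x 12 (y) mm and 24 mm tall, 30 mm tall in all; this point is its centre, 15 mm above its underside; z up through the rib. Seated, its plate is flush with the tray's top and this point is 15 mm above the pocket point. It fits any pocket with 2.5 mm play a side, either way round
- cover2_mid (a point): a blue cell cover (2 to 4 of them are there, all alike, 60 g): plate 76 (x) x 56 (y) x 6 mm with a straight upright grip rib on top, 46 (x) x 12 (y) mm and 24 mm tall, 30 mm tall in all; this point is its centre, 15 mm above its underside; z up through the rib. Seated, its plate is flush with the tray's top and this point is 15 mm above the pocket point. It fits any pocket with 2.5 mm play a side, either way round
- cover3_mid (a point): a blue cell cover (2 to 4 of them are there, all alike, 60 g): plate 76 (x) x 56 (y) x 6 mm with a straight upright grip rib on top, 46 (x) x 12 (y) mm and 24 mm tall, 30 mm tall in all; this point is its centre, 15 mm above its underside; z up through the rib. Seated, its plate is flush with the tray's top and this point is 15 mm above the pocket point. It fits any pocket with 2.5 mm play a side, either way round
- cover4_mid (a point): a blue cell cover (2 to 4 of them are there, all alike, 60 g): plate 76 (x) x 56 (y) x 6 mm with a straight upright grip rib on top, 46 (x) x 12 (y) mm and 24 mm tall, 30 mm tall in all; this point is its centre, 15 mm above its underside; z up through the rib. Seated, its plate is flush with the tray's top and this point is 15 mm above the pocket point. It fits any pocket with 2.5 mm play a side, either way round
- maintainer_mid (a point): black battery maintainer, box 70 x 140 x 40 mm; point at its middle; not to be moved
- post_cleaner_mid (a point): stainless battery-post cleaner with twin brass brushes, standing upright, 40 mm across, 101 mm tall; point at its middle; not to be moved
- pliers_mid (a point): chrome pliers lying flat, 170 mm long; point at its middle; not to be moved
- toolbox_mid (a point): yellow hinged-lid toolbox, 350 x 180 mm, 173 mm tall with its handle, long side along its x; fixed and heavy; point at its middle; not to be moved
Not all that is in view belongs to the job. Leave any pink look-alike of the part that bears cover4_mid alone.

How it is judged:
On the way, in this order (a step that is already met when the one before it is completed fails the run):
1. the sign shows orange to the room (value of joint sign above 2.94 rad), for 0.2 s.
2. every cover lies level in a pocket (((horizontal distance between cover1_mid and pocket1 below 0.006 m and z of cover1_mid in the frame of pocket1 between 0.01 and 0.0175 m and angle between cover1_mid's own z axis and vertical below 0.06 rad) or (horizontal distance between cover1_mid and pocket2 below 0.006 m and z of cover1_mid in the frame of pocket2 between 0.01 and 0.0175 m and angle between cover1_mid's own z axis and vertical below 0.06 rad) or (horizontal distance between cover1_mid and pocket3 below 0.006 m and z of cover1_mid in the frame of pocket3 between 0.01 and 0.0175 m and angle between cover1_mid's own z axis and vertical below 0.06 rad) or (horizontal distance between cover1_mid and pocket4 below 0.006 m and z of cover1_mid in the frame of pocket4 between 0.01 and 0.0175 m and angle between cover1_mid's own z axis and vertical below 0.06 rad)) and ((horizontal distance between cover2_mid and pocket1 below 0.006 m and z of cover2_mid in the frame of pocket1 between 0.01 and 0.0175 m and angle between cover2_mid's own z axis and vertical below 0.06 rad) or (horizontal distance between cover2_mid and pocket2 below 0.006 m and z of cover2_mid in the frame of pocket2 between 0.01 and 0.0175 m and angle between cover2_mid's own z axis and vertical below 0.06 rad) or (horizontal distance between cover2_mid and pocket3 below 0.006 m and z of cover2_mid in the frame of pocket3 between 0.01 and 0.0175 m and angle between cover2_mid's own z axis and vertical below 0.06 rad) or (horizontal distance between cover2_mid and pocket4 below 0.006 m and z of cover2_mid in the frame of pocket4 between 0.01 and 0.0175 m and angle between cover2_mid's own z axis and vertical below 0.06 rad)) and ((horizontal distance between cover3_mid and pocket1 below 0.006 m and z of cover3_mid in the frame of pocket1 between 0.01 and 0.0175 m and angle between cover3_mid's own z axis and vertical below 0.06 rad) or (horizontal distance between cover3_mid and pocket2 below 0.006 m and z of cover3_mid in the frame of pocket2 between 0.01 and 0.0175 m and angle between cover3_mid's own z axis and vertical below 0.06 rad) or (horizontal distance between cover3_mid and pocket3 below 0.006 m and z of cover3_mid in the frame of pocket3 between 0.01 and 0.0175 m and angle between cover3_mid's own z axis and vertical below 0.06 rad) or (horizontal distance between cover3_mid and pocket4 below 0.006 m and z of cover3_mid in the frame of pocket4 between 0.01 and 0.0175 m and angle between cover3_mid's own z axis and vertical below 0.06 rad)) and ((horizontal distance between cover4_mid and pocket1 below 0.006 m and z of cover4_mid in the frame of pocket1 between 0.01 and 0.0175 m and angle between cover4_mid's own z axis and vertical below 0.06 rad) or (horizontal distance between cover4_mid and pocket2 below 0.006 m and z of cover4_mid in the frame of pocket2 between 0.01 and 0.0175 m and angle between cover4_mid's own z axis and vertical below 0.06 rad) or (horizontal distance between cover4_mid and pocket3 below 0.006 m and z of cover4_mid in the frame of pocket3 between 0.01 and 0.0175 m and angle between cover4_mid's own z axis and vertical below 0.06 rad) or (horizontal distance between cover4_mid and pocket4 below 0.006 m and z of cover4_mid in the frame of pocket4 between 0.01 and 0.0175 m and angle between cover4_mid's own z axis and vertical below 0.06 rad))), for 0.2 s.
3. the sign shows green to the room again (value of joint sign below 0.2 rad), for 0.2 s.
At the end, for the whole second after the job is handed in: Every cover present lies at rest in a pocket of its own: centre within 6 mm of the pocket's centre, height within 2.5 mm of seated, tilt under 0.06 rad; the sign is within 0.2 rad of showing green to the room (joint under 0.2) and still (all of step 2 and value of joint sign below 0.2 rad and linear speed of each of cover1, cover2, cover3, cover4 below 0.02 m/s and velocity of joint sign between -0.05 and 0.05 rad/s); the robot touches nothing.
It fails at once if a bystander (maintainer, post cleaner, pliers or toolbox) is moved more than 3 cm (distance of any of maintainer_mid, post_cleaner_mid, pliers_mid, toolbox_mid from where it was at the start of the episode above 0.03 m).
Of cover1, cover2, cover3, cover4 only 2 to 4 are there at a start; the rules pass over those that are not, and their reading is None.
At some moment in a run one of cover1, cover2, cover3, cover4 may be knocked a few centimetres aside while the robot is not near it.
Once in a run the grip may slacken for a moment while it holds something.
It also fails if it takes over 210 s, if anything falls off the work surface, if the arm or the gripper's body presses on something with over 40 N, if the wrist force passes 120 N, or if a joint passes its speed limit or range.

ROBOT

A 7-joint arm with a two-finger parallel gripper is mounted at the origin on the work surface. World frame = base frame: x ahead of the robot, y to its left, z up, the work surface at z = 0. Lengths are in m, angles in rad, forces in N, time in s.
With the tool pointing down it reaches from about 0.425 to 0.875 m from the base axis. Payload 8.4 kg.
Tool frame: the origin (TCP) lies midway between the tips of the shut fingers; the grasp point (between the pads) lies 19 mm behind it; z points along the fingers, y is the line along which they close (so a half turn about z gives the same grasp; the last joint's range is limited). The gripper opens to 87 mm and grips with 3 to 60 N. Pads are 19 mm wide; open, the fingers measure 117 mm over their backs; the gripper's body (75 mm by 190 mm) begins 51 mm behind the grasp point.
Start: joints at [-1.447, 0.333, 0.04, 1.465, -0.013, 1.343, -0.059], TCP at [0.144, 0.634, 0.223] pointing down, gripper open.
Joint ranges: [-2.58, 2.58], [-0.38, 2.09], [-1.3, 1.39], [0.25, 2.4], [-1.5, 4.64], [0.08, 2.09], [-2.65, 2.65]. Speed limits (rad/s): [2.22, 2.22, 2.79, 2.79, 3.14, 3.14, 3.14].

INTERFACE

Orientations are given as a unit quaternion [x, y, z, w].
In Python, from bench import r gives the robot as it stands.
- The arm moves only by the tool send_rows, never from a script. Its argument "plan" is a list of rows, each an object with "hand": the opening, from 0 (shut) to 1 (fully open); "delta_pos": the shift along the tool's x, y, z in mm, a list of three; "rot": the turn, a rotation vector about the tool's x, y, z in degrees, a list of three. A call has 1 to 12 rows; each row is the pose to reach, as a shift and turn from the pose commanded when the call began, along the tool's axes at that moment; what a row does not reach only later rows make up. A row lasts 1/12 s, in which the tool goes at most 41.7 mm and 7.16 degrees, less where a joint would pass 70% of its speed; a pose out of reach is approached as far as the arm can. A call with a gripper value outside its range is refused whole. The fingers move at their own pace and stop on an object; "squeeze" is the grip in N (left out, the last holds). Time passes only in rows, so rows that repeat a pose let the fingers close. It gives the time, the measured TCP pose, the force, the opening and the grip force at its end, in the units of the state.
- r.get_state(): the state, without advancing time (a new reading comes with each control period).
- r.grab_frame(name): name is "scene" or "top"; returns a dict with "color" (420x560x3 uint8, blue, green, red), "vertical_fov" (degrees; the focal length in pixels is half the picture's height over the tangent of half this angle, whatever the lens; pixels are square), "cx", "cy" (the principal point, pixels), "xyz" and "rotation" of the camera in the world. Camera axes: x right, y up, looking along -z (the intrinsics and any distortion apply to the point x, -y, -z); pixel columns grow to the right and rows downward; lengths in m; the calibration is good to about 2 mm. A picture is of the moment at which its call begins. There is no depth.
- r.hand_in(): hands the job in; it is judged then, once.
The state is a dict: "time": time; "joint_pos": joint angles; "joint_vel": joint speeds; "joint_efforts": joint torques, N m; "position": TCP position; "tcp_rot": TCP orientation; "wrist_force": force on the tool from outside, world axes, zero at the start; "torque": the same for the moment, N m; "gripper_width": finger opening in m; "grip_force": force on a finger pad.
Only numpy, scipy, OpenCV 4.12 (cv2) and the standard library are available. Lean on these libraries where they do the work, as an engineer would, in place of code of your own. Each camera call takes 0.05 s, during which the arm holds its last target. There are 200 camera calls.

## Working session

There is one attempt and no reset: what is moved stays moved. The work goes in short steps, Python scripts to look and compute and a tool call to move; the robot and the scene stay as the last step left them, time stands still between calls to the robot, and variables do not carry over. Pictures are saved under pics/ and viewed, at most 14 in all, crops included, and the job is handed in when it is done.

Besides the shell and the picture viewer there is one more tool, called after ">>>" as name([rows], argument=value, ...), one row to a line, values as JSON. send_rows: Moves the arm, as the interface text tells. Its arguments: {"type":"object","properties":{"plan":{"type":"array","items":{"type":"object","properties":{"hand":{"type":"number"},"delta_pos":{"type":"array","items":{"type":"number"}},"rot":{"type":"array","items":{"type":"number"}}}}},"squeeze":{"type":"number"}},"required":["plan"]}

```bash
ls; mkdir -p pics; python3 - <<'E'
from bench import r
import cv2
for n in("scene","top"):
    f=r.grab_frame(n); cv2.imwrite(f"pics/{n}0.png",f["color"]); print({k:v for k,v in f.items() if k!="color"})
print(r.get_state())
E
```

```text
pics
{'vertical_fov': 45.963440895850724, 'cx': 275.35072683998567, 'cy': 211.87208993154135, 'xyz': array([1.522726  , 0.41917516, 1.22420625]), 'rotation': array([0.18974614, 0.31511997, 0.81144448, 0.45415159])}
{'vertical_fov': 56.24420059830663, 'cx': 282.50425597624, 'cy': 217.28683922786058, 'xyz': array([ 0.4017445 , -0.08394832,  1.08561261]), 'rotation': array([ 0.07173183, -0.06998904, -0.70173421,  0.70535464])}
{'time': 0.1, 'joint_pos': array([-1.44720558,  0.33383456,  0.03985421,  1.46619939, -0.01338673,
        1.34328579, -0.05849977]), 'joint_vel': array([ 0.00084657, -0.00155764, -0.00058517, -0.00221504,  0.00013491,
       -0.00100572,  0.00020832]), 'joint_efforts': array([ 3.46591172e-03, -6.57813978e+01,  1.33945461e+00, -4.04708004e+01,
       -5.98190445e-02,  4.08317673e-02,  4.91587912e-05]), 'position': array([0.14354302, 0.63351285, 0.22174351]), 'tcp_rot': array([ 1.11162389e-01,  9.93801987e-01, -7.30160706e-04, -2.93672701e-05]), 'wrist_force': array([-0.30303531, -0.02429831, -0.1342108 ]), 'torque': array([-0.01060385, -0.00699139,  0.0066143 ]), 'grip_force': 0.0, 'gripper_width': 0.08730280810172886}
```

View pics/scene0.png

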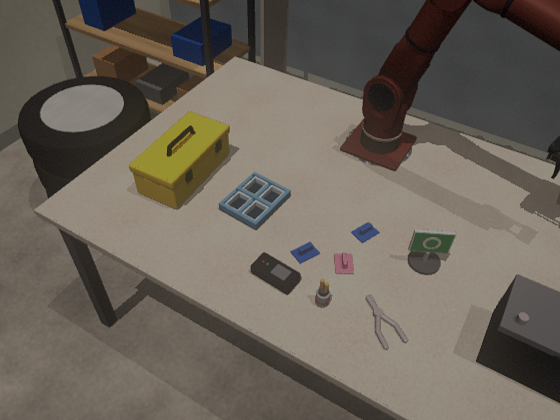

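View pics/top0.png

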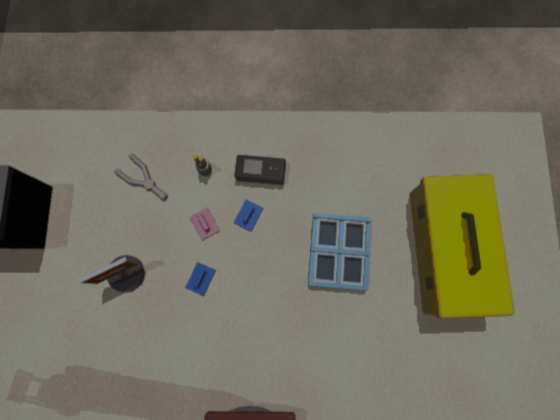

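The scene view shows blue covers at about (305,252) and (365,232), pink at (344,263), the tray at (255,199) and the sign at (432,243), green to the room. In the top view the candidates are blue (249,216), blue (201,279) and pink (205,224). The two blue ones are the covers by colour, and the pink one is the look-alike to leave alone. I'll confirm that in an enlarged crop and measure.

```bash
cat > h.py <<'E'
import numpy as np, cv2
from scipy.spatial.transform import Rotation as R
from bench import r
def grab(n):
    f=r.grab_frame(n); f["f"]=f["color"].shape[0]/2/np.tan(np.radians(f["vertical_fov"]/2)); f["R"]=R.from_quat(f["rotation"]).as_matrix(); return f
def ray(f,p):
    d=f["R"]@np.array([(p[0]-f["cx"])/f["f"],-(p[1]-f["cy"])/f["f"],-1]); return d
def onz(f,p,z):
    d=ray(f,p); return (f["xyz"]+d*(z-f["xyz"][2])/d[2])
def proj(f,P):
    q=f["R"].T@(np.asarray(P)-f["xyz"]); return np.array([f["cx"]-f["f"]*q[0]/q[2],f["cy"]+f["f"]*q[1]/q[2]])
def blobs(f,lo,hi,amin=60):
    m=cv2.inRange(cv2.cvtColor(f["color"],cv2.COLOR_BGR2HSV),lo,hi)
    m=cv2.morphologyEx(m,cv2.MORPH_CLOSE,np.ones((3,3)))
    return [c for c in cv2.findContours(m,0,1)[0] if cv2.contourArea(c)>amin]
BLUE=((105,140,40),(125,255,255)); TRAY=((92,60,60),(108,255,255))
def rect(f,c,z):
    P=np.array([onz(f,p,z)[:2] for p in c[:,0,:].astype(float)],np.float32)
    (x,y),(w,h),a=cv2.minAreaRect(P)
    if w<h: w,h,a=h,w,a+90
    return np.round([x,y,w,h,(a+90)%180-90],4)
E
python3 - <<'E'
from h import *
out=[]
for n in("top","scene"):
    f=grab(n)
    for nm,k,z in(("blue",BLUE,.006),("tray",TRAY,.03),("orange",((3,120,60),(20,255,255)),.1),("green",((45,80,30),(85,255,255)),.1)):
        for c in blobs(f,*k):
            x,y,w,h=cv2.boundingRect(c)
            if nm=="blue" and n=="scene" and y<200: continue
            print(n,nm,(x,y,w,h),rect(f,c,z))
    b=(170,190,110,110) if n=="top" else (220,170,160,120)
    x,y,w,h=b; out.append(cv2.resize(f["color"][y:y+h,x:x+w],(390,390*h//w),interpolation=cv2.INTER_CUBIC))
H=max(o.shape[0] for o in out)
cv2.imwrite("pics/c.png",np.hstack([cv2.copyMakeBorder(o,0,H-o.shape[0],0,0,0) for o in out]))
E
```

```text
top blue (187, 264, 28, 31) [  0.4502   0.1423   0.0707   0.0516 -23.657 ]
top blue (235, 201, 27, 29) [ 6.27600e-01  1.62000e-02  7.11000e-02  5.08000e-02 -2.51994e+01]
top tray (309, 213, 62, 78) [ 0.5255 -0.2354  0.1972  0.1572 -4.6031]
top orange (205, 413, 89, 7) [ 1.31200e-01 -5.70000e-03  2.04200e-01  1.29000e-02 -8.96628e+01]
scene tray (219, 173, 71, 52) [ 0.5276 -0.2315  0.1977  0.156  -4.5584]
scene orange (353, 120, 60, 47) [1.1460e-01 3.4600e-02 2.1280e-01 1.8300e-01 8.8624e+01]
scene orange (176, 76, 27, 24) [ 0.2038 -0.7707  0.1806  0.0526 -0.418 ]
scene orange (72, 25, 87, 53) [ 0.2078 -1.2686  0.5404  0.252  89.4875]
scene orange (115, 9, 71, 38) [ -0.1094  -1.2189   0.3719   0.2178 -89.1049]
scene orange (515, 0, 45, 28) [-1.34    0.3644  0.3035  0.2415 33.8718]
scene green (411, 233, 43, 20) [  0.4654   0.3552   0.1319   0.0675 -63.7578]
```

View pics/c.png

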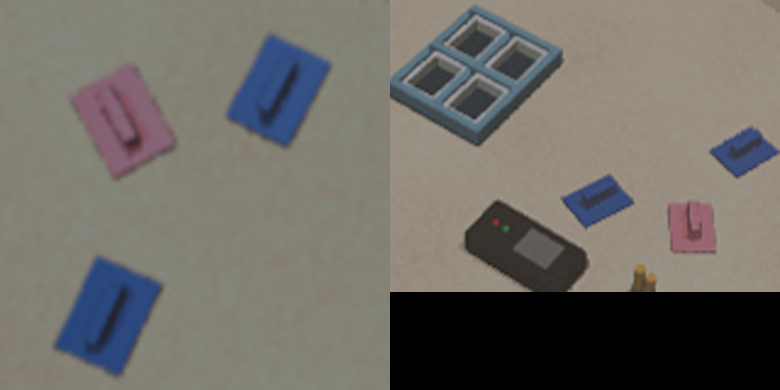

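The crop shows two blue covers (left panel at (280,90) and (107,317)) and one pink look-alike (122,120). Next I'll look at the sign close up and get its axis and yaw.

```bash
python3 - <<'E'
from h import *
out=[]
for n,b in(("top",(70,245,90,60)),("scene",(395,220,75,60))):
    f=grab(n);x,y,w,h=b; k=390//w
    out.append(cv2.copyMakeBorder(cv2.resize(f["color"][y:y+h,x:x+w],None,fx=k,fy=k,interpolation=cv2.INTER_CUBIC),0,310-h*k,0,8,0))
    g=cv2.cvtColor(f["color"],cv2.COLOR_BGR2GRAY)[y:y+h,x:x+w]
    for t in(45,60,75):
      cs=cv2.findContours((g<t).astype(np.uint8),0,1)[0]; c=max(cs,key=cv2.contourArea)
      print(n,t,cv2.contourArea(c),np.add(cv2.boundingRect(c),(x,y,0,0)))
    if n=="scene":
      m=cv2.inRange(cv2.cvtColor(f["color"],cv2.COLOR_BGR2HSV),(45,70,30),(90,255,255))
      ys,xs=np.nonzero(m[y:y+h,x:x+w]); print(xs.min()+x,xs.max()+x,ys.min()+y,ys.max()+y)
cv2.imwrite("pics/s.png",np.hstack(out))
E
```

```text
top 45 754.5 [ 86 261  58  31]
top 60 1004.5 [ 84 256  61  36]
top 75 1096.0 [ 83 256  62  38]Traceback (most recent call last):
  File "<stdin>", line 8, in <module>
ValueError: max() iterable argument is empty
```

```bash
python3 - <<'E'
from h import *
out=[]
for n,b in(("top",(70,245,90,60)),("scene",(395,220,75,60))):
    f=grab(n);x,y,w,h=b; k=390//w
    out.append(cv2.copyMakeBorder(cv2.resize(f["color"][y:y+h,x:x+w],None,fx=k,fy=k,interpolation=cv2.INTER_CUBIC),0,310-h*k,0,8,0))
cv2.imwrite("pics/s.png",np.hstack(out))
E
```

```text
(no output)
```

View pics/s.png

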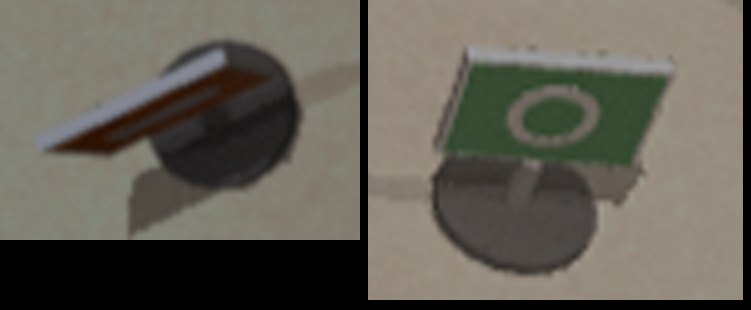

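```bash
python3 - <<'E'
from h import *
def s(p,k,o): return (np.array(p)+.5)/k-.5+o
t=grab("top"); c=grab("scene")
for f,k,o,ps in((t,4,(70,245),[(40,145),(226,52.5)]),(c,5,(395,220),[(101,54),(304,68)])):
    P=[onz(f,s(p,k,o),.145) for p in ps]; d=P[1]-P[0]
    print(np.round(P,4),(P[0]+P[1])/2,np.linalg.norm(d),np.degrees(np.arctan2(d[1],d[0])))
print("foot",onz(t,s((225,115),4,(70,245)),.008),onz(c,s((515-368,213),5,(395,220)),.008))
# grid checks: start TCP
st=r.get_state();print(R.from_quat(st["tcp_rot"]).as_matrix().round(3))
E
```

```text
[[0.4372 0.3984 0.145 ]
 [0.4924 0.2928 0.145 ]] [0.46479147 0.34559836 0.145     ] 0.11912313819995153 -62.35891145145444
[[0.4905 0.2992 0.145 ]
 [0.4377 0.4036 0.145 ]] [0.46411886 0.35139694 0.145     ] 0.11704668852874792 116.84531253446654
foot [0.46313681 0.34479039 0.008     ] [0.46954974 0.35413592 0.008     ]
[[-0.975  0.221 -0.   ]
 [ 0.221  0.975 -0.   ]
 [ 0.    -0.    -1.   ]]
```

>>> send_rows([
  {"hand": 0.6,"delta_pos": [-377,-207,0],"rot": [0,0,50]},
  {"hand": 0.6,"delta_pos": [-377,-207,0],"rot": [0,0,50]},
  {"hand": 0.6,"delta_pos": [-377,-207,0],"rot": [0,0,50]},
  {"hand": 0.6,"delta_pos": [-377,-207,0],"rot": [0,0,50]},
  {"hand": 0.6,"delta_pos": [-377,-207,0],"rot": [0,0,50]},
  {"hand": 0.6,"delta_pos": [-377,-207,0],"rot": [0,0,50]},
  {"hand": 0.6,"delta_pos": [-377,-207,0],"rot": [0,0,50]},
  {"hand": 0.6,"delta_pos": [-377,-207,0],"rot": [0,0,50]},
  {"hand": 0.6,"delta_pos": [-377,-207,0],"rot": [0,0,50]},
  {"hand": 0.6,"delta_pos": [-377,-207,0],"rot": [0,0,50]},
  {"hand": 0.6,"delta_pos": [-377,-207,0],"rot": [0,0,50]},
  {"hand": 0.6,"delta_pos": [-377,-207,0],"rot": [0,0,50]},
])

```text
time: 1.5
position: [0.4694, 0.3442, 0.2229]
tcp_rot: [0.524, 0.852, 0.0, 0.001]
wrist_force: [-0.8, 0.1, -0.3]
gripper_width: 0.0525
grip_force: 0.0
```

```bash
python3 - <<'E'
from h import *
st=r.get_state();print(st["position"],st["joint_pos"],R.from_quat(st["tcp_rot"]).as_matrix().round(3))
out=[]
for n,b in(("top",(60,235,110,80)),("scene",(385,190,110,90))):
    f=grab(n);x,y,w,h=b
    out.append(cv2.copyMakeBorder(cv2.resize(f["color"][y:y+h,x:x+w],None,fx=3,fy=3,interpolation=cv2.INTER_CUBIC),0,270-h*3,0,8,0))
    print(n,proj(f,st["position"]),"fingers tips",[proj(f,st["position"]+R.from_quat(st["tcp_rot"]).as_matrix()@[0,s*.026,0]) for s in(-1,1)])
cv2.imwrite("pics/s2.png",np.hstack(out))
E
```

```text
[0.46936585 0.34422825 0.22292632] [-1.04728313  0.19747147  0.39070829  1.65338558 -0.07563756  1.3052478
 -0.17581492] [[-0.451  0.893  0.002]
 [ 0.893  0.451 -0.001]
 [-0.002  0.001 -1.   ]]
top [ 87.82985042 264.66046793] fingers tips [array([ 92.10309081, 275.39068963]), array([ 83.60241535, 254.04526463])]
scene [439.15819285 213.69324706] fingers tips [array([437.75552303, 206.99337393]), array([440.59744433, 220.56785301])]
```

View pics/s2.png

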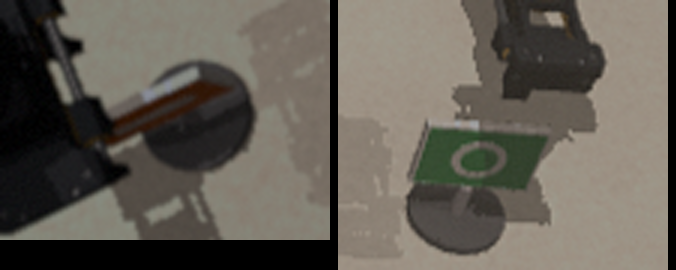

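>>> send_rows([
  {"hand": 0.6,"delta_pos": [0,0,0]},
  {"hand": 0.6,"delta_pos": [0,0,30]},
  {"hand": 0.6,"delta_pos": [0,0,60]},
  {"hand": 0.6,"delta_pos": [0,0,90]},
  {"hand": 0.6,"delta_pos": [0,0,118]},
  {"hand": 0.6,"delta_pos": [0,0,118]},
  {"hand": 0.6,"delta_pos": [0,0,118]},
])

```text
schema error: expected keys hand, delta_pos, rot
```

>>> send_rows([
  {"hand": 0.6,"delta_pos": [0,0,0],"rot": [0,0,0]},
  {"hand": 0.6,"delta_pos": [0,0,30],"rot": [0,0,0]},
  {"hand": 0.6,"delta_pos": [0,0,60],"rot": [0,0,0]},
  {"hand": 0.6,"delta_pos": [0,0,90],"rot": [0,0,0]},
  {"hand": 0.6,"delta_pos": [0,0,118],"rot": [0,0,0]},
  {"hand": 0.6,"delta_pos": [0,0,118],"rot": [0,0,0]},
  {"hand": 0.6,"delta_pos": [0,0,118],"rot": [0,0,0]},
])

```text
time: 2.18
position: [0.4639, 0.3493, 0.1039]
tcp_rot: [0.52, 0.854, -0.001, -0.0]
wrist_force: [-0.2, 0.3, 1.5]
gripper_width: 0.0524
grip_force: 0.0
```

>>> send_rows([
  {"hand": 0.0,"delta_pos": [0,0,0],"rot": [0,0,0]},
  {"hand": 0.0,"delta_pos": [0,0,0],"rot": [0,0,0]},
  {"hand": 0.0,"delta_pos": [0,0,0],"rot": [0,0,0]},
  {"hand": 0.0,"delta_pos": [0,0,0],"rot": [0,0,0]},
  {"hand": 0.0,"delta_pos": [0,0,0],"rot": [0,0,0]},
  {"hand": 0.0,"delta_pos": [0,0,0],"rot": [0,0,0]},
], squeeze=8)

```text
time: 2.68
position: [0.4658, 0.3488, 0.105]
tcp_rot: [0.521, 0.854, 0.0, 0.0]
wrist_force: [0.1, -0.7, -0.9]
gripper_width: 0.02
grip_force: 0.0
```

>>> send_rows([
  {"hand": 0.0,"delta_pos": [0,0,0],"rot": [0,0,0]},
  {"hand": 0.0,"delta_pos": [0,0,0],"rot": [0,0,0]},
  {"hand": 0.0,"delta_pos": [0,0,0],"rot": [0,0,0]},
  {"hand": 0.0,"delta_pos": [0,0,0],"rot": [0,0,0]},
])

```text
time: 3.02
position: [0.4641, 0.3479, 0.1045]
tcp_rot: [0.521, 0.854, -0.002, -0.001]
wrist_force: [-7.2, -4.1, 7.7]
gripper_width: 0.01
grip_force: 8.0
```

>>> send_rows([
  {"hand": 0.0,"delta_pos": [0,0,0],"rot": [0,0,-7]},
  {"hand": 0.0,"delta_pos": [0,0,0],"rot": [0,0,-14]},
  {"hand": 0.0,"delta_pos": [0,0,0],"rot": [0,0,-21]},
  {"hand": 0.0,"delta_pos": [0,0,0],"rot": [0,0,-28]},
  {"hand": 0.0,"delta_pos": [0,0,0],"rot": [0,0,-35]},
  {"hand": 0.0,"delta_pos": [0,0,0],"rot": [0,0,-42]},
  {"hand": 0.0,"delta_pos": [0,0,0],"rot": [0,0,-49]},
  {"hand": 0.0,"delta_pos": [0,0,0],"rot": [0,0,-56]},
  {"hand": 0.0,"delta_pos": [0,0,0],"rot": [0,0,-63]},
  {"hand": 0.0,"delta_pos": [0,0,0],"rot": [0,0,-70]},
  {"hand": 0.0,"delta_pos": [0,0,0],"rot": [0,0,-77]},
  {"hand": 0.0,"delta_pos": [0,0,0],"rot": [0,0,-84]},
])

```text
time: 4.02
position: [0.4643, 0.3485, 0.1045]
tcp_rot: [-0.187, 0.982, -0.0, -0.001]
wrist_force: [-6.0, -2.0, 4.0]
gripper_width: 0.01
grip_force: 8.0
```

>>> send_rows([
  {"hand": 0.0,"delta_pos": [0,0,0],"rot": [0,0,-6]},
  {"hand": 0.0,"delta_pos": [0,0,0],"rot": [0,0,-6]},
  {"hand": 0.0,"delta_pos": [0,0,0],"rot": [0,0,-6]},
  {"hand": 0.6,"delta_pos": [0,0,0],"rot": [0,0,-6]},
  {"hand": 0.6,"delta_pos": [0,0,0],"rot": [0,0,-6]},
  {"hand": 0.6,"delta_pos": [0,0,0],"rot": [0,0,-6]},
  {"hand": 0.6,"delta_pos": [0,0,0],"rot": [0,0,-6]},
  {"hand": 0.6,"delta_pos": [0,0,-30],"rot": [0,0,-6]},
  {"hand": 0.6,"delta_pos": [0,0,-60],"rot": [0,0,-6]},
  {"hand": 0.6,"delta_pos": [0,0,-80],"rot": [0,0,-6]},
  {"hand": 0.6,"delta_pos": [0,0,-80],"rot": [0,0,-6]},
])

```text
time: 4.93
position: [0.4676, 0.3502, 0.1895]
tcp_rot: [-0.235, 0.972, 0.002, 0.003]
wrist_force: [0.7, 0.6, -0.0]
gripper_width: 0.05
grip_force: 0.0
```

>>> send_rows([
  {"hand": 0.6,"delta_pos": [0,0,0],"rot": [0,0,90]},
  {"hand": 0.6,"delta_pos": [0,0,0],"rot": [0,0,90]},
  {"hand": 0.6,"delta_pos": [0,0,0],"rot": [0,0,90]},
  {"hand": 0.6,"delta_pos": [0,0,0],"rot": [0,0,90]},
  {"hand": 0.6,"delta_pos": [0,0,0],"rot": [0,0,90]},
  {"hand": 0.6,"delta_pos": [0,0,0],"rot": [0,0,90]},
  {"hand": 0.6,"delta_pos": [0,0,0],"rot": [0,0,90]},
  {"hand": 0.6,"delta_pos": [0,0,0],"rot": [0,0,90]},
  {"hand": 0.6,"delta_pos": [0,0,0],"rot": [0,0,90]},
  {"hand": 0.6,"delta_pos": [0,0,0],"rot": [0,0,90]},
  {"hand": 0.6,"delta_pos": [0,0,0],"rot": [0,0,90]},
  {"hand": 0.6,"delta_pos": [0,0,0],"rot": [0,0,90]},
])

```text
time: 5.93
position: [0.4655, 0.3486, 0.1839]
tcp_rot: [0.493, 0.87, -0.0, 0.0]
wrist_force: [-0.5, 0.3, 1.2]
gripper_width: 0.0519
grip_force: 0.0
```

>>> send_rows([
  {"hand": 0.6,"delta_pos": [0,0,0],"rot": [0,0,90]},
  {"hand": 0.6,"delta_pos": [0,0,0],"rot": [0,0,90]},
  {"hand": 0.6,"delta_pos": [0,0,0],"rot": [0,0,90]},
  {"hand": 0.6,"delta_pos": [0,0,0],"rot": [0,0,90]},
  {"hand": 0.6,"delta_pos": [0,0,0],"rot": [0,0,90]},
  {"hand": 0.6,"delta_pos": [0,0,0],"rot": [0,0,90]},
  {"hand": 0.6,"delta_pos": [0,0,0],"rot": [0,0,90]},
  {"hand": 0.6,"delta_pos": [0,0,0],"rot": [0,0,90]},
  {"hand": 0.6,"delta_pos": [0,0,0],"rot": [0,0,90]},
  {"hand": 0.6,"delta_pos": [0,0,0],"rot": [0,0,90]},
  {"hand": 0.6,"delta_pos": [0,0,0],"rot": [0,0,90]},
  {"hand": 0.6,"delta_pos": [0,0,0],"rot": [0,0,90]},
])

```text
time: 6.93
position: [0.4655, 0.3486, 0.184]
tcp_rot: [0.954, 0.301, -0.0, 0.0]
wrist_force: [-0.0, 0.3, 0.3]
gripper_width: 0.0521
grip_force: 0.0
```

>>> send_rows([
  {"hand": 0.6,"delta_pos": [0,0,0],"rot": [0,0,3]},
  {"hand": 0.6,"delta_pos": [0,0,0],"rot": [0,0,3]},
  {"hand": 0.6,"delta_pos": [0,0,30],"rot": [0,0,3]},
  {"hand": 0.6,"delta_pos": [0,0,60],"rot": [0,0,3]},
  {"hand": 0.6,"delta_pos": [0,0,80],"rot": [0,0,3]},
  {"hand": 0.6,"delta_pos": [0,0,80],"rot": [0,0,3]},
  {"hand": 0.0,"delta_pos": [0,0,80],"rot": [0,0,3]},
  {"hand": 0.0,"delta_pos": [0,0,80],"rot": [0,0,3]},
  {"hand": 0.0,"delta_pos": [0,0,80],"rot": [0,0,3]},
  {"hand": 0.0,"delta_pos": [0,0,80],"rot": [0,0,3]},
  {"hand": 0.0,"delta_pos": [0,0,80],"rot": [0,0,3]},
  {"hand": 0.0,"delta_pos": [0,0,80],"rot": [0,0,3]},
])

```text
time: 7.93
position: [0.4658, 0.349, 0.1053]
tcp_rot: [0.96, 0.279, 0.0, -0.0]
wrist_force: [0.8, -1.0, 0.7]
gripper_width: 0.0199
grip_force: 0.0
```

>>> send_rows([
  {"hand": 0.0,"delta_pos": [0,0,0],"rot": [0,0,0]},
  {"hand": 0.0,"delta_pos": [0,0,0],"rot": [0,0,0]},
  {"hand": 0.0,"delta_pos": [0,0,0],"rot": [0,0,0]},
  {"hand": 0.0,"delta_pos": [0,0,0],"rot": [0,0,0]},
  {"hand": 0.0,"delta_pos": [0,0,0],"rot": [0,0,0]},
])

```text
time: 8.35
position: [0.4654, 0.3492, 0.1048]
tcp_rot: [0.96, 0.279, 0.0, -0.0]
wrist_force: [-3.0, 1.5, 4.3]
gripper_width: 0.0102
grip_force: 8.0
```

>>> send_rows([
  {"hand": 0.0,"delta_pos": [0,0,0],"rot": [0,0,-7]},
  {"hand": 0.0,"delta_pos": [0,0,0],"rot": [0,0,-14]},
  {"hand": 0.0,"delta_pos": [0,0,0],"rot": [0,0,-21]},
  {"hand": 0.0,"delta_pos": [0,0,0],"rot": [0,0,-28]},
  {"hand": 0.0,"delta_pos": [0,0,0],"rot": [0,0,-35]},
  {"hand": 0.0,"delta_pos": [0,0,0],"rot": [0,0,-42]},
  {"hand": 0.0,"delta_pos": [0,0,0],"rot": [0,0,-49]},
  {"hand": 0.0,"delta_pos": [0,0,0],"rot": [0,0,-56]},
  {"hand": 0.0,"delta_pos": [0,0,0],"rot": [0,0,-63]},
  {"hand": 0.0,"delta_pos": [0,0,0],"rot": [0,0,-70]},
  {"hand": 0.0,"delta_pos": [0,0,0],"rot": [0,0,-77]},
  {"hand": 0.0,"delta_pos": [0,0,0],"rot": [0,0,-82]},
])

```text
time: 9.35
position: [0.4636, 0.3502, 0.1045]
tcp_rot: [0.539, 0.842, -0.0, -0.001]
wrist_force: [-7.7, 4.1, 3.2]
gripper_width: 0.0151
grip_force: 10.6
```

```bash
python3 -c "
from h import *
s=r.get_state();m=R.from_quat(s['tcp_rot']).as_matrix();print(np.degrees(np.arctan2(m[1,1],m[0,1])),s['torque'],s['joint_pos'])"
```

```text
24.801887720904432 [ 0.84387007  1.73560773 -0.2832304 ] [-0.93568639  0.28874104  0.25260381  1.78806997 -0.08386864  1.07625187
 -0.22027928]
```

>>> send_rows([
  {"hand": 0.6,"delta_pos": [0,0,0],"rot": [0,0,0]},
  {"hand": 0.6,"delta_pos": [0,0,0],"rot": [0,0,0]},
  {"hand": 0.6,"delta_pos": [0,0,0],"rot": [0,0,0]},
  {"hand": 0.6,"delta_pos": [0,0,0],"rot": [0,0,0]},
  {"hand": 0.6,"delta_pos": [0,0,-40],"rot": [0,0,0]},
  {"hand": 0.6,"delta_pos": [0,0,-80],"rot": [0,0,0]},
  {"hand": 0.9,"delta_pos": [35,0,-100],"rot": [0,0,0]},
  {"hand": 0.9,"delta_pos": [70,0,-100],"rot": [0,0,0]},
  {"hand": 0.9,"delta_pos": [105,0,-100],"rot": [0,0,0]},
  {"hand": 0.9,"delta_pos": [140,0,-100],"rot": [0,0,0]},
  {"hand": 0.9,"delta_pos": [140,0,-100],"rot": [0,0,0]},
])

```text
time: 10.27
position: [0.4023, 0.4833, 0.2039]
tcp_rot: [0.539, 0.843, 0.0, -0.002]
wrist_force: [-2.0, -0.3, 0.2]
gripper_width: 0.0751
grip_force: 0.0
```

```bash
python3 - <<'E'
from h import *
st=r.get_state();print(st["position"],st["gripper_width"])
out=[]
for n,b in(("top",(70,245,90,60)),("scene",(395,220,75,60))):
    f=grab(n);x,y,w,h=b; k=390//w
    out.append(cv2.copyMakeBorder(cv2.resize(f["color"][y:y+h,x:x+w],None,fx=k,fy=k,interpolation=cv2.INTER_CUBIC),0,310-h*k,0,8,0))
    for c in blobs(f,*BLUE):
        x,y,w,h=cv2.boundingRect(c)
        if n=="top" or y>200: print(n,(x,y,w,h),rect(f,c,.006))
cv2.imwrite("pics/s3.png",np.hstack(out))
E
```

```text
[0.40233154 0.48328316 0.20394399] 0.07510421705594321
top (187, 264, 28, 31) [  0.4503   0.1423   0.0708   0.0515 -23.2232]
top (235, 201, 27, 29) [ 6.27800e-01  1.61000e-02  7.09000e-02  5.08000e-02 -2.51994e+01]
```

View pics/s3.png

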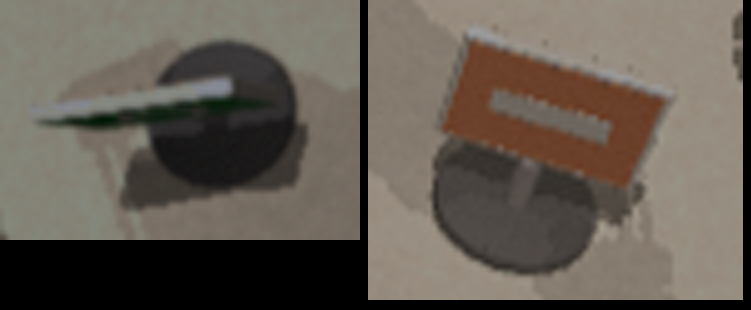

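Orange now shows to the room, and the 0.28 N m at the wrist says the sign hit its stop. I'll check the plate's angle and compute the approach to cover A.

```bash
cat >> h.py <<'E'
def delta(goal,yaw=None):
    "tool-frame shift (mm) from the measured pose, and rot about tool z (deg, mod 180) that brings tool y to world angle yaw"
    s=r.get_state(); m=R.from_quat(s["tcp_rot"]).as_matrix(); a=np.degrees(np.arctan2(m[1,1],m[0,1]))
    o=np.round(m.T@(np.array(goal)-s["position"])*1000,1)
    return o, None if yaw is None else round(-((yaw-a+90)%180-90),1), round(a,1), s["joint_pos"][6].round(2)
E
python3 - <<'E'
from h import *
def s(p,k,o): return (np.array(p)+.5)/k-.5+o
t=grab("top"); c=grab("scene")
for f,k,o,ps in((t,4,(70,245),[(36,114),(232,85)]),(c,5,(395,220),[(101,35),(302,97)])):
    P=[onz(f,s(p,k,o),.145) for p in ps]; d=P[1]-P[0]
    print(np.round(P,4),(P[0]+P[1])/2,np.linalg.norm(d),np.degrees(np.arctan2(d[1],d[0])))
# ribs: dark-side/bright ridge inside cover, scene blobs
for x,y,w,h in [(290,240,32,26),(350,218,32,26)]:
    sub=c["color"][y:y+h,x:x+w].copy(); m=cv2.inRange(cv2.cvtColor(sub,cv2.COLOR_BGR2HSV),(105,110,30),(130,255,255))
    q=cv2.morphologyEx(m,cv2.MORPH_CLOSE,np.ones((5,5))); cc=max(cv2.findContours(q,0,1)[0],key=cv2.contourArea)+np.array([x,y])
    print("scene",cv2.boundingRect(cc),rect(c,cc,.006))
for xy,yaw in(((.4503,.1423),-23.2+90),):
    print(delta((*xy,.2),yaw))
E
```

```text
[[0.4553 0.4027 0.145 ]
 [0.4731 0.2876 0.145 ]] [0.46420826 0.34516338 0.145     ] 0.1164615392218072 -81.23348140916387
[[0.4764 0.294  0.145 ]
 [0.46   0.4093 0.145 ]] [0.46821403 0.3516368  0.145     ] 0.1164213243449281 98.07089480641369
scene (290, 243, 29, 20) [ 6.31500e-01  1.84000e-02  7.81000e-02  5.38000e-02 -2.68358e+01]
scene (350, 223, 29, 21) [  0.4546   0.1487   0.0788   0.0586 -25.0493]
(array([-320.3,  -98.9,    4.7]), np.float64(-42.6), np.float64(24.2), np.float64(-0.46))
```

>>> send_rows([
  {"hand": 0.7,"delta_pos": [-318,-96,-10],"rot": [0,0,-42]},
  {"hand": 0.7,"delta_pos": [-318,-96,-10],"rot": [0,0,-42]},
  {"hand": 0.7,"delta_pos": [-318,-96,-10],"rot": [0,0,-42]},
  {"hand": 0.7,"delta_pos": [-318,-96,-10],"rot": [0,0,-42]},
  {"hand": 0.7,"delta_pos": [-318,-96,-10],"rot": [0,0,-42]},
  {"hand": 0.7,"delta_pos": [-318,-96,-10],"rot": [0,0,-42]},
  {"hand": 0.7,"delta_pos": [-318,-96,-10],"rot": [0,0,-42]},
  {"hand": 0.7,"delta_pos": [-318,-96,-10],"rot": [0,0,-42]},
  {"hand": 0.7,"delta_pos": [-318,-96,-10],"rot": [0,0,-42]},
  {"hand": 0.7,"delta_pos": [-318,-96,-10],"rot": [0,0,-42]},
  {"hand": 0.7,"delta_pos": [-318,-96,-10],"rot": [0,0,-42]},
  {"hand": 0.7,"delta_pos": [-318,-96,-10],"rot": [0,0,-42]},
])

```text
time: 11.47
position: [0.4513, 0.1476, 0.2145]
tcp_rot: [0.205, 0.979, 0.0, -0.0]
wrist_force: [0.4, -0.7, -0.6]
gripper_width: 0.0611
grip_force: 0.0
```

```bash
python3 - <<'E'
from h import *
print(delta((.4525,.1455,.009),66),r.get_state()["position"])
for n in("scene","top"):
    f=grab(n)
    for c in blobs(f,*BLUE): print(n,cv2.boundingRect(c),rect(f,c,.006))
E
```

```text
(array([ -1.9,  -1.4, 205.5]), np.float64(0.4), np.float64(66.4), np.float64(0.74)) [0.45130822 0.14757122 0.21451675]
scene (210, 19, 21, 27) [-0.4034 -1.0349  0.2767  0.0981 38.3863]
scene (171, 18, 32, 47) [-0.2351 -1.1212  0.4651  0.1533 39.1156]
scene (79, 0, 56, 30) [-0.2441 -1.6589  0.3763  0.281  48.1333]
top (235, 201, 27, 29) [ 6.27300e-01  1.63000e-02  7.04000e-02  5.08000e-02 -2.51994e+01]
```

>>> send_rows([
  {"hand": 0.7,"delta_pos": [0,0,40],"rot": [0,0,0]},
  {"hand": 0.7,"delta_pos": [0,0,80],"rot": [0,0,0]},
  {"hand": 0.7,"delta_pos": [0,0,120],"rot": [0,0,0]},
  {"hand": 0.7,"delta_pos": [0,0,150],"rot": [0,0,0]},
  {"hand": 0.7,"delta_pos": [0,0,175],"rot": [0,0,0]},
  {"hand": 0.7,"delta_pos": [0,0,190],"rot": [0,0,0]},
  {"hand": 0.7,"delta_pos": [0,0,200],"rot": [0,0,0]},
  {"hand": 0.7,"delta_pos": [0,0,204],"rot": [0,0,0]},
  {"hand": 0.7,"delta_pos": [0,0,204],"rot": [0,0,0]},
  {"hand": 0.7,"delta_pos": [0,0,204],"rot": [0,0,0]},
])

```text
time: 12.4
position: [0.452, 0.1475, 0.0113]
tcp_rot: [0.205, 0.979, 0.0, 0.0]
wrist_force: [0.3, -0.0, 0.1]
gripper_width: 0.061
grip_force: 0.0
```

```bash
python3 - <<'E'
from h import *
st=r.get_state();print(delta((.4525,.1455,.009),66),st["position"])
f=grab("scene");p=proj(f,st["position"]).round().astype(int);print(p)
x,y=p-[50,40];cv2.imwrite("pics/g1.png",cv2.resize(f["color"][y:y+80,x:x+100],None,fx=6,fy=6,interpolation=cv2.INTER_CUBIC))
E
```

```text
(array([-1.2, -1.6,  2.3]), np.float64(0.4), np.float64(66.4), np.float64(0.84)) [0.45202881 0.14745459 0.01127361]
[365 231]
```

View pics/g1.png

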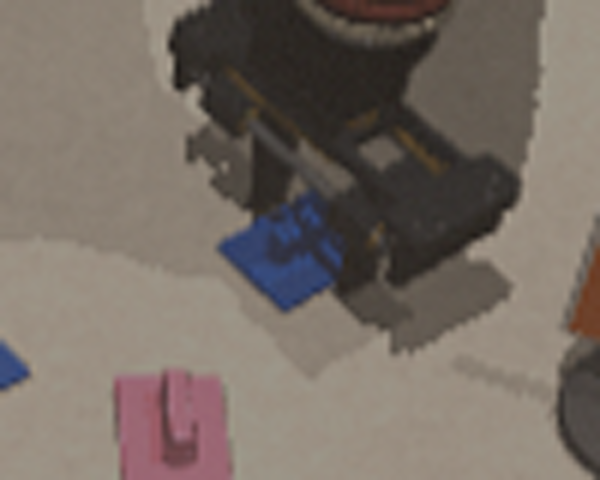

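The fingers straddle the rib at crop (300,235). I'll close and lift.

>>> send_rows([
  {"hand": 0.0,"delta_pos": [0,0,2],"rot": [0,0,0]},
  {"hand": 0.0,"delta_pos": [0,0,2],"rot": [0,0,0]},
  {"hand": 0.0,"delta_pos": [0,0,2],"rot": [0,0,0]},
  {"hand": 0.0,"delta_pos": [0,0,2],"rot": [0,0,0]},
  {"hand": 0.0,"delta_pos": [0,0,2],"rot": [0,0,0]},
  {"hand": 0.0,"delta_pos": [0,0,2],"rot": [0,0,0]},
  {"hand": 0.0,"delta_pos": [0,0,2],"rot": [0,0,0]},
  {"hand": 0.0,"delta_pos": [0,0,2],"rot": [0,0,0]},
  {"hand": 0.0,"delta_pos": [0,0,2],"rot": [0,0,0]},
  {"hand": 0.0,"delta_pos": [0,0,2],"rot": [0,0,0]},
  {"hand": 0.0,"delta_pos": [0,0,2],"rot": [0,0,0]},
  {"hand": 0.0,"delta_pos": [0,0,2],"rot": [0,0,0]},
], squeeze=25)

```text
time: 13.45
position: [0.4514, 0.1468, 0.0086]
tcp_rot: [0.205, 0.979, -0.0, -0.0]
wrist_force: [-0.9, -1.2, 0.7]
gripper_width: 0.0117
grip_force: 25.0
```

```bash
python3 - <<'E'
from h import *
s=r.get_state();print(s["position"],s["gripper_width"],s["grip_force"],s["wrist_force"])
# tray measurement: bounding of white ledges / cell dark floors
for n in("top","scene"):
    f=grab(n);g=cv2.cvtColor(f["color"],cv2.COLOR_BGR2GRAY); b=(300,205,80,95) if n=="top" else (210,165,90,70)
    x,y,w,h=b; sub=g[y:y+h,x:x+w]; print(n,sub.min(),sub.max())
    m=((sub<70)*255).astype(np.uint8)
    cs=[c+np.array([x,y]) for c in cv2.findContours(m,0,1)[0] if cv2.contourArea(c)>40]
    for c in cs: print("floor",cv2.boundingRect(c),cv2.contourArea(c))
E
```

```text
[0.45144311 0.1468406  0.0085563 ] 0.011727118984299706 25.00012437812984 [-0.88309134 -1.21920558  0.66415244]
top 43 150
floor (344, 257, 17, 25) 319.5
floor (317, 255, 17, 24) 317.0
floor (346, 224, 17, 23) 294.0
floor (320, 222, 16, 23) 121.5
scene 52 163
floor (247, 206, 16, 13) 91.0
floor (231, 197, 15, 12) 79.5
floor (252, 193, 38, 37) 126.5
floor (264, 191, 15, 11) 76.0
floor (247, 182, 15, 11) 69.5
```

```bash
cat >> h.py <<'E'
def tray(f):
    c=max(blobs(f,*TRAY,amin=300),key=cv2.contourArea); hsv=cv2.cvtColor(f["color"],cv2.COLOR_BGR2HSV)
    inn=np.zeros(hsv.shape[:2],np.uint8); cv2.drawContours(inn,[cv2.convexHull(c)],-1,255,-1); inn=cv2.erode(inn,np.ones((3,3)))
    w=((hsv[...,1]<60)&(hsv[...,2]>85)&(inn>0)).astype(np.uint8)
    pts=cv2.findNonZero(w); return c,pts
E
python3 - <<'E'
from h import *
for n in("top","scene"):
    f=grab(n); c,p=tray(f); print(n,len(p),rect(f,c,.03),rect(f,p,.024),"white mean",np.mean([onz(f,q[0].astype(float),.024) for q in p],0).round(4))
    P=[onz(f,q,z) for q in p[::7,0].astype(float) for z in[.024]]
E
```

```text
top 1264 [ 0.5253 -0.2354  0.1971  0.1572 -4.5739] [ 0.5265 -0.2363  0.1748  0.1353 -4.6877] white mean [ 0.5254 -0.2364  0.024 ]
scene 699 [ 0.5276 -0.2311  0.1974  0.1554 -4.7836] [ 0.5219 -0.2349  0.1765  0.1352 -4.1182] white mean [ 0.5175 -0.2344  0.024 ]
```

>>> send_rows([
  {"hand": 0.0,"delta_pos": [0,0,-15],"rot": [0,0,0]},
  {"hand": 0.0,"delta_pos": [0,0,-45],"rot": [0,0,0]},
  {"hand": 0.0,"delta_pos": [0,0,-75],"rot": [0,0,0]},
  {"hand": 0.0,"delta_pos": [0,0,-90],"rot": [0,0,0]},
  {"hand": 0.0,"delta_pos": [0,0,-90],"rot": [0,0,0]},
  {"hand": 0.0,"delta_pos": [0,0,-90],"rot": [0,0,0]},
])

```text
time: 14.15
position: [0.4519, 0.1474, 0.0991]
tcp_rot: [0.205, 0.979, 0.001, 0.001]
wrist_force: [-0.4, 0.4, -0.8]
gripper_width: 0.0114
grip_force: 25.0
```

>>> send_rows([
  {"hand": 0.0,"delta_pos": [-163,-300,0],"rot": [0,0,-19]},
  {"hand": 0.0,"delta_pos": [-163,-300,0],"rot": [0,0,-19]},
  {"hand": 0.0,"delta_pos": [-163,-300,0],"rot": [0,0,-19]},
  {"hand": 0.0,"delta_pos": [-163,-300,0],"rot": [0,0,-19]},
  {"hand": 0.0,"delta_pos": [-163,-300,0],"rot": [0,0,-19]},
  {"hand": 0.0,"delta_pos": [-163,-300,0],"rot": [0,0,-19]},
  {"hand": 0.0,"delta_pos": [-163,-300,0],"rot": [0,0,-19]},
  {"hand": 0.0,"delta_pos": [-163,-300,0],"rot": [0,0,-19]},
  {"hand": 0.0,"delta_pos": [-163,-300,0],"rot": [0,0,-19]},
  {"hand": 0.0,"delta_pos": [-163,-300,0],"rot": [0,0,-19]},
  {"hand": 0.0,"delta_pos": [-163,-300,0],"rot": [0,0,-19]},
  {"hand": 0.0,"delta_pos": [-163,-300,0],"rot": [0,0,-19]},
], squeeze=25)

```text
time: 15.15
position: [0.4797, -0.1923, 0.0973]
tcp_rot: [0.04, 0.999, 0.0, -0.001]
wrist_force: [-0.6, 0.7, -0.2]
gripper_width: 0.0118
grip_force: 25.0
```

```bash
python3 - <<'E'
from h import *
s=r.get_state();print(s["gripper_width"],s["grip_force"],s["position"]);print(delta((.4813,-.1928,.055),85.4))
f=grab("scene");cv2.imwrite("pics/p1.png",cv2.resize(f["color"][130:250,190:340],None,fx=5,fy=5,interpolation=cv2.INTER_CUBIC))
E
```

```text
0.011788281820173723 25.000125949736685 [ 0.47970972 -0.19228857  0.09728503]
(array([-1.7, -0.4, 42.3]), np.float64(-0.0), np.float64(85.4), np.float64(1.91))
```

View pics/p1.png

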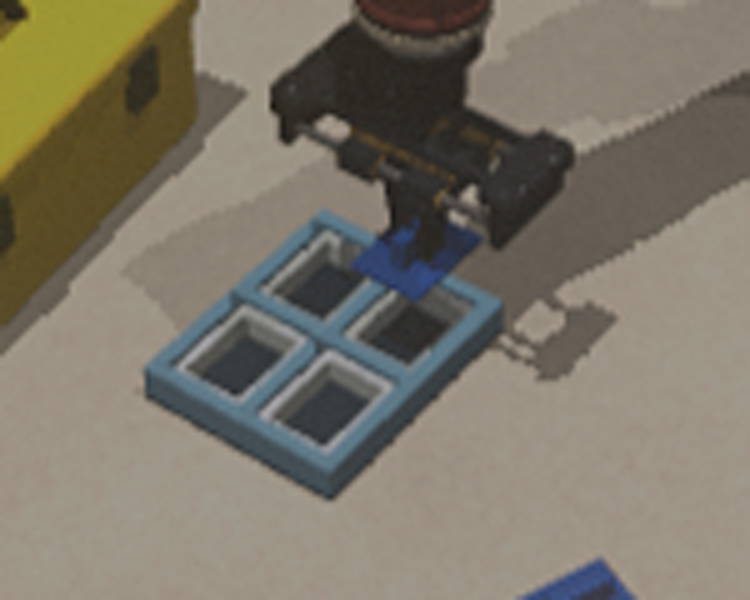

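The cover is held level over the right-upper cell (crop (410,320)), with its corners at (353,262), (415,298) and (483,238). I'll compute its in-hand offset.

```bash
python3 - <<'E'
from h import *
f=grab("scene"); s=lambda p:(np.array(p)+.5)/5-.5+np.array([190,130])
m=R.from_quat(r.get_state()["tcp_rot"]).as_matrix(); T=r.get_state()["position"]
L,B,Rr=[onz(f,s(p),.0947) for p in((353,262),(415,298),(483,238))]
for P in(L,B,Rr,(L+Rr)/2): print(P.round(4),(m.T@(P-T)*1000).round(1))
print(np.linalg.norm(L-B),np.linalg.norm(B-Rr))
t=[onz(f,s(p),.03) for p in((145,375),(330,470),(503,298),(322,210))]; print(np.mean(t,0),[np.linalg.norm(t[i]-t[i-1]).round(4) for i in range(4)])
# mask-based front corner
E
```

```text
[ 0.5132 -0.2183  0.0947] [-35.  -23.9   3.1]
[ 0.5204 -0.1658  0.0947] [-38.1  28.9   3.1]
[ 0.4469 -0.1572  0.0947] [36.  31.7  3.2]
[ 0.48   -0.1877  0.0947] [0.5 3.9 3.1]
0.05292706172269059 0.07406838727202648
[ 0.52574274 -0.23175107  0.03      ] [np.float64(0.2012), np.float64(0.1506), np.float64(0.1986), np.float64(0.1547)]
```

>>> send_rows([
  {"hand": 0.0,"delta_pos": [-3,-2.5,15],"rot": [0,0,0]},
  {"hand": 0.0,"delta_pos": [-3,-2.5,30],"rot": [0,0,0]},
  {"hand": 0.0,"delta_pos": [-3,-2.5,45],"rot": [0,0,0]},
  {"hand": 0.0,"delta_pos": [-3,-2.5,53],"rot": [0,0,0]},
  {"hand": 0.0,"delta_pos": [-3,-2.5,55],"rot": [0,0,0]},
  {"hand": 0.0,"delta_pos": [-3,-2.5,55],"rot": [0,0,0]},
  {"hand": 0.0,"delta_pos": [-3,-2.5,55],"rot": [0,0,0]},
])

```text
time: 15.83
position: [0.4836, -0.1957, 0.0441]
tcp_rot: [0.04, 0.999, -0.0, 0.0]
wrist_force: [0.2, -0.2, -0.0]
gripper_width: 0.0115
grip_force: 25.0
```

>>> send_rows([
  {"hand": 0.0,"delta_pos": [0,0,3],"rot": [0,0,0]},
  {"hand": 0.0,"delta_pos": [0,0,5],"rot": [0,0,0]},
  {"hand": 0.0,"delta_pos": [0,0,7],"rot": [0,0,0]},
  {"hand": 0.0,"delta_pos": [0,0,8],"rot": [0,0,0]},
  {"hand": 0.0,"delta_pos": [0,0,8],"rot": [0,0,0]},
])

```text
time: 16.25
position: [0.4831, -0.1959, 0.0354]
tcp_rot: [0.041, 0.999, 0.0, -0.0]
wrist_force: [-0.3, 0.5, -0.7]
gripper_width: 0.0117
grip_force: 25.0
```

>>> send_rows([
  {"hand": 0.0,"delta_pos": [0,0,1],"rot": [0,0,0]},
  {"hand": 0.0,"delta_pos": [0,0,2],"rot": [0,0,0]},
  {"hand": 0.0,"delta_pos": [0,0,3],"rot": [0,0,0]},
  {"hand": 0.0,"delta_pos": [0,0,4],"rot": [0,0,0]},
  {"hand": 0.0,"delta_pos": [0,0,4],"rot": [0,0,0]},
])

```text
time: 16.67
position: [0.4833, -0.196, 0.0326]
tcp_rot: [0.041, 0.999, 0.0, 0.0]
wrist_force: [-5.9, 3.0, 17.2]
gripper_width: 0.0117
grip_force: 25.0
```

>>> send_rows([
  {"hand": 0.0,"delta_pos": [0,0,-3],"rot": [0,0,0]},
  {"hand": 0.45,"delta_pos": [0,0,-3],"rot": [0,0,0]},
  {"hand": 0.45,"delta_pos": [0,0,-3],"rot": [0,0,0]},
  {"hand": 0.45,"delta_pos": [0,0,-3],"rot": [0,0,0]},
  {"hand": 0.45,"delta_pos": [0,0,-3],"rot": [0,0,0]},
  {"hand": 0.45,"delta_pos": [0,0,-15],"rot": [0,0,0]},
  {"hand": 0.45,"delta_pos": [0,0,-40],"rot": [0,0,0]},
  {"hand": 0.6,"delta_pos": [0,0,-75],"rot": [0,0,0]},
  {"hand": 0.6,"delta_pos": [0,0,-100],"rot": [0,0,0]},
  {"hand": 0.6,"delta_pos": [0,0,-100],"rot": [0,0,0]},
])

```text
time: 17.5
position: [0.4859, -0.1973, 0.1372]
tcp_rot: [0.041, 0.999, -0.0, 0.004]
wrist_force: [1.1, -0.1, 0.1]
gripper_width: 0.0492
grip_force: 0.0
```

>>> send_rows([
  {"hand": 0.7,"delta_pos": [-129,225,0],"rot": [0,0,21]},
  {"hand": 0.7,"delta_pos": [-129,225,0],"rot": [0,0,21]},
  {"hand": 0.7,"delta_pos": [-129,225,0],"rot": [0,0,21]},
  {"hand": 0.7,"delta_pos": [-129,225,0],"rot": [0,0,21]},
  {"hand": 0.7,"delta_pos": [-129,225,0],"rot": [0,0,21]},
  {"hand": 0.7,"delta_pos": [-129,225,0],"rot": [0,0,21]},
  {"hand": 0.7,"delta_pos": [-129,225,0],"rot": [0,0,21]},
  {"hand": 0.7,"delta_pos": [-129,225,0],"rot": [0,0,21]},
  {"hand": 0.7,"delta_pos": [-129,225,0],"rot": [0,0,21]},
])

```text
time: 18.25
position: [0.63, 0.0182, 0.1314]
tcp_rot: [0.221, 0.975, -0.001, -0.0]
wrist_force: [0.1, -1.1, -0.7]
gripper_width: 0.0612
grip_force: 0.0
```

```bash
python3 - <<'E'
from h import *
s=r.get_state();print(delta((.630,.0175,.009),64.5),s["position"])
out=[]
for n,b in(("top",(220,190,160,110)),("scene",(200,160,130,110))):
    f=grab(n)
    for c in blobs(f,*BLUE):
        if n=="top" or cv2.boundingRect(c)[1]>150: print(n,cv2.boundingRect(c),rect(f,c,.006),rect(f,c,.03))
    x,y,w,h=b;out.append(cv2.resize(f["color"][y:y+h,x:x+w],(390,330),interpolation=cv2.INTER_CUBIC))
cv2.imwrite("pics/p2.png",np.hstack(out))
E
```

```text
(array([ -0.4,  -0.5, 122.4]), np.float64(-0.1), np.float64(64.4), np.float64(1.2)) [0.6299753  0.01822202 0.13140945]
top (315, 252, 22, 29) [ 0.4867 -0.1993  0.0736  0.0537 -4.8459] [ 0.4848 -0.1967  0.0719  0.0525 -4.8459]
top (237, 212, 18, 19) [6.11800e-01 2.43000e-02 5.25000e-02 3.54000e-02 6.36057e+01] [6.07200e-01 2.19000e-02 5.13000e-02 3.46000e-02 6.36057e+01]
```

View pics/p2.png

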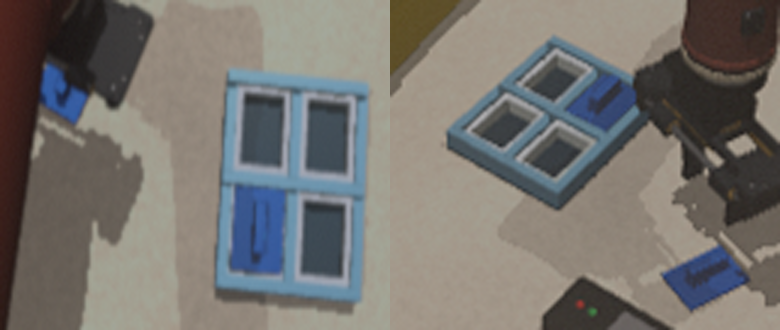

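>>> send_rows([
  {"hand": 0.7,"delta_pos": [0,0,40],"rot": [0,0,0]},
  {"hand": 0.7,"delta_pos": [0,0,75],"rot": [0,0,0]},
  {"hand": 0.7,"delta_pos": [0,0,85],"rot": [0,0,0]},
  {"hand": 0.7,"delta_pos": [0,0,85],"rot": [0,0,0]},
  {"hand": 0.7,"delta_pos": [0,0,85],"rot": [0,0,0]},
])

```text
time: 18.77
position: [0.6301, 0.0167, 0.0476]
tcp_rot: [0.223, 0.975, -0.0, 0.0]
wrist_force: [-0.0, 0.0, 1.3]
gripper_width: 0.0606
grip_force: 0.0
```

```bash
python3 - <<'E'
from h import *
st=r.get_state();print(delta((.630,.0175,.009),64.5),st["position"])
f=grab("scene");p=proj(f,st["position"]).round().astype(int);print(p)
x,y=p-[50,40];cv2.imwrite("pics/g2.png",cv2.resize(f["color"][y:y+80,x:x+100],None,fx=6,fy=6,interpolation=cv2.INTER_CUBIC))
E
```

```text
(array([ 0.4,  0.7, 38.6]), np.float64(-0.2), np.float64(64.3), np.float64(1.24)) [0.63009156 0.01671233 0.04761395]
[305 243]
```

View pics/g2.png

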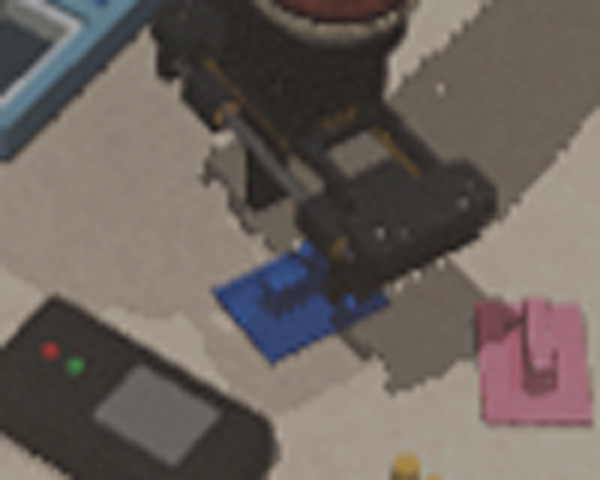

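The fingers straddle cover B as expected, so I'll descend, grip and lift.

>>> send_rows([
  {"hand": 0.7,"delta_pos": [0,0,20],"rot": [0,0,0]},
  {"hand": 0.7,"delta_pos": [0,0,34],"rot": [0,0,0]},
  {"hand": 0.7,"delta_pos": [0,0,39],"rot": [0,0,0]},
  {"hand": 0.7,"delta_pos": [0,0,39],"rot": [0,0,0]},
  {"hand": 0.0,"delta_pos": [0,0,39],"rot": [0,0,0]},
  {"hand": 0.0,"delta_pos": [0,0,39],"rot": [0,0,0]},
  {"hand": 0.0,"delta_pos": [0,0,39],"rot": [0,0,0]},
  {"hand": 0.0,"delta_pos": [0,0,39],"rot": [0,0,0]},
  {"hand": 0.0,"delta_pos": [0,0,39],"rot": [0,0,0]},
  {"hand": 0.0,"delta_pos": [0,0,39],"rot": [0,0,0]},
  {"hand": 0.0,"delta_pos": [0,0,39],"rot": [0,0,0]},
  {"hand": 0.0,"delta_pos": [0,0,39],"rot": [0,0,0]},
], squeeze=25)

```text
time: 19.82
position: [0.63, 0.0178, 0.0076]
tcp_rot: [0.222, 0.975, -0.0, -0.0]
wrist_force: [-0.7, -0.6, -0.1]
gripper_width: 0.0158
grip_force: 0.2
```

>>> send_rows([
  {"hand": 0.0,"delta_pos": [0,0,0],"rot": [0,0,0]},
  {"hand": 0.0,"delta_pos": [0,0,0],"rot": [0,0,0]},
  {"hand": 0.0,"delta_pos": [0,0,0],"rot": [0,0,0]},
  {"hand": 0.0,"delta_pos": [0,0,0],"rot": [0,0,0]},
])

```text
time: 20.15
position: [0.63, 0.0177, 0.0076]
tcp_rot: [0.222, 0.975, -0.0, -0.0]
wrist_force: [-0.6, 0.9, -0.3]
gripper_width: 0.0122
grip_force: 25.0
```

>>> send_rows([
  {"hand": 0.0,"delta_pos": [0,0,-20],"rot": [0,0,0]},
  {"hand": 0.0,"delta_pos": [0,0,-55],"rot": [0,0,0]},
  {"hand": 0.0,"delta_pos": [0,0,-90],"rot": [0,0,0]},
  {"hand": 0.0,"delta_pos": [-47.5,-221.5,-90],"rot": [0,0,-21]},
  {"hand": 0.0,"delta_pos": [-47.5,-221.5,-90],"rot": [0,0,-21]},
  {"hand": 0.0,"delta_pos": [-47.5,-221.5,-90],"rot": [0,0,-21]},
  {"hand": 0.0,"delta_pos": [-47.5,-221.5,-90],"rot": [0,0,-21]},
  {"hand": 0.0,"delta_pos": [-47.5,-221.5,-90],"rot": [0,0,-21]},
  {"hand": 0.0,"delta_pos": [-47.5,-221.5,-90],"rot": [0,0,-21]},
  {"hand": 0.0,"delta_pos": [-47.5,-221.5,-90],"rot": [0,0,-21]},
  {"hand": 0.0,"delta_pos": [-47.5,-221.5,-90],"rot": [0,0,-21]},
  {"hand": 0.0,"delta_pos": [-47.5,-221.5,-90],"rot": [0,0,-21]},
])

```text
time: 21.15
position: [0.5773, -0.2011, 0.0974]
tcp_rot: [0.04, 0.999, 0.0, -0.0]
wrist_force: [1.0, 0.3, -0.5]
gripper_width: 0.0117
grip_force: 25.0
```

```bash
python3 - <<'E'
from h import *
s=r.get_state();print(s["gripper_width"],s["grip_force"],s["position"]);print(delta((.5765,-.2025,.0445),85.4))
f=grab("scene");cv2.imwrite("pics/p3.png",cv2.resize(f["color"][130:250,190:340],None,fx=5,fy=5,interpolation=cv2.INTER_CUBIC))
E
```

```text
0.011693345887845773 25.000141756609082 [ 0.57731382 -0.20112505  0.09735385]
(array([ 0.7, -1.5, 52.9]), np.float64(0.0), np.float64(85.4), np.float64(1.94))
```

View pics/p3.png

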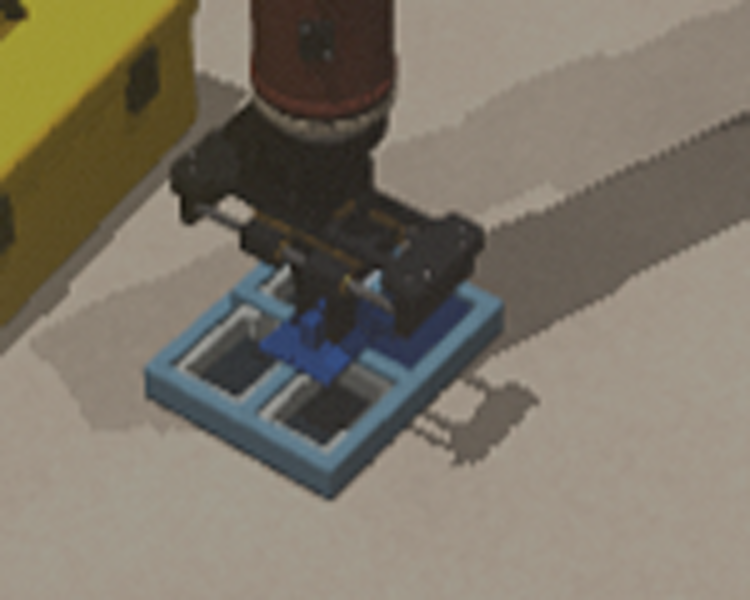

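Cover B is held level over the lower-right cell, with its front corner at crop (325,383) and its left corner at (258,343). I'll compare its in-hand offset with that of A, which seated.

```bash
python3 - <<'E'
from h import *
f=grab("scene"); s=lambda p:(np.array(p)+.5)/5-.5+np.array([190,130])
st=r.get_state();m=R.from_quat(st["tcp_rot"]).as_matrix(); T=st["position"]
for p in((258,343),(326,384)): print((m.T@(onz(f,s(p),T[2]-.0016)-T)*1000).round(1))
E
```

```text
[-34.9 -25.8   1.6]
[-37.9  31.    1.6]
```

>>> send_rows([
  {"hand": 0.0,"delta_pos": [0,-1.5,20],"rot": [0,0,0]},
  {"hand": 0.0,"delta_pos": [0,-1.5,40],"rot": [0,0,0]},
  {"hand": 0.0,"delta_pos": [0,-1.5,50],"rot": [0,0,0]},
  {"hand": 0.0,"delta_pos": [0,-1.5,53],"rot": [0,0,0]},
  {"hand": 0.0,"delta_pos": [0,-1.5,53],"rot": [0,0,0]},
  {"hand": 0.0,"delta_pos": [0,-1.5,53],"rot": [0,0,0]},
])

```text
time: 21.75
position: [0.5774, -0.2037, 0.0453]
tcp_rot: [0.04, 0.999, -0.0, 0.0]
wrist_force: [-0.5, 0.5, 0.4]
gripper_width: 0.0119
grip_force: 25.0
```

>>> send_rows([
  {"hand": 0.0,"delta_pos": [1.5,1,3],"rot": [0,0,0]},
  {"hand": 0.0,"delta_pos": [1.5,1,5],"rot": [0,0,0]},
  {"hand": 0.0,"delta_pos": [1.5,1,7],"rot": [0,0,0]},
  {"hand": 0.0,"delta_pos": [1.5,1,9],"rot": [0,0,0]},
  {"hand": 0.0,"delta_pos": [1.5,1,10],"rot": [0,0,0]},
  {"hand": 0.0,"delta_pos": [1.5,1,10],"rot": [0,0,0]},
])

```text
time: 22.25
position: [0.5753, -0.2028, 0.0343]
tcp_rot: [0.041, 0.999, -0.0, -0.0]
wrist_force: [-1.1, -0.1, 0.1]
gripper_width: 0.012
grip_force: 25.0
```

>>> send_rows([
  {"hand": 0.0,"delta_pos": [0,0,1],"rot": [0,0,0]},
  {"hand": 0.0,"delta_pos": [0,0,2],"rot": [0,0,0]},
  {"hand": 0.0,"delta_pos": [0,0,3],"rot": [0,0,0]},
  {"hand": 0.0,"delta_pos": [0,0,4],"rot": [0,0,0]},
  {"hand": 0.0,"delta_pos": [0,0,4],"rot": [0,0,0]},
])

```text
time: 22.67
position: [0.5755, -0.2028, 0.0315]
tcp_rot: [0.041, 0.999, 0.0, 0.0]
wrist_force: [-5.2, 1.0, 10.5]
gripper_width: 0.0116
grip_force: 25.0
```

>>> send_rows([
  {"hand": 0.0,"delta_pos": [0,0,-2],"rot": [0,0,0]},
  {"hand": 0.45,"delta_pos": [0,0,-2],"rot": [0,0,0]},
  {"hand": 0.45,"delta_pos": [0,0,-2],"rot": [0,0,0]},
  {"hand": 0.45,"delta_pos": [0,0,-2],"rot": [0,0,0]},
  {"hand": 0.45,"delta_pos": [0,0,-2],"rot": [0,0,0]},
  {"hand": 0.45,"delta_pos": [0,0,-15],"rot": [0,0,0]},
  {"hand": 0.45,"delta_pos": [0,0,-50],"rot": [0,0,0]},
  {"hand": 0.6,"delta_pos": [0,0,-90],"rot": [0,0,0]},
  {"hand": 0.6,"delta_pos": [0,0,-130],"rot": [0,0,0]},
  {"hand": 0.6,"delta_pos": [0,0,-165],"rot": [0,0,0]},
  {"hand": 0.6,"delta_pos": [0,0,-180],"rot": [0,0,0]},
  {"hand": 0.6,"delta_pos": [0,0,-180],"rot": [0,0,0]},
])

```text
time: 23.67
position: [0.5773, -0.2039, 0.2163]
tcp_rot: [0.041, 0.999, -0.0, 0.004]
wrist_force: [0.1, -0.5, 0.6]
gripper_width: 0.0517
grip_force: 0.0
```

```bash
python3 - <<'E'
from h import *
print(delta((.465,.349,.215),8.5),r.get_state()["position"])
E
```

```text
(array([ 1.571e+02,  5.419e+02, -3.000e-01]), np.float64(76.8), np.float64(85.3), np.float64(1.89)) [ 0.57731525 -0.20387387  0.21627728]
```

>>> send_rows([
  {"hand": 0.6,"delta_pos": [130,450,0],"rot": [0,0,77]},
  {"hand": 0.6,"delta_pos": [130,450,0],"rot": [0,0,77]},
  {"hand": 0.6,"delta_pos": [130,450,0],"rot": [0,0,77]},
  {"hand": 0.6,"delta_pos": [130,450,0],"rot": [0,0,77]},
  {"hand": 0.6,"delta_pos": [130,450,0],"rot": [0,0,77]},
  {"hand": 0.6,"delta_pos": [130,450,0],"rot": [0,0,77]},
  {"hand": 0.6,"delta_pos": [130,450,0],"rot": [0,0,77]},
  {"hand": 0.6,"delta_pos": [130,450,0],"rot": [0,0,77]},
  {"hand": 0.6,"delta_pos": [130,450,0],"rot": [0,0,77]},
  {"hand": 0.6,"delta_pos": [130,450,0],"rot": [0,0,77]},
  {"hand": 0.6,"delta_pos": [130,450,0],"rot": [0,0,77]},
  {"hand": 0.6,"delta_pos": [130,450,0],"rot": [0,0,77]},
])

```text
time: 24.67
position: [0.4875, 0.2293, 0.2105]
tcp_rot: [0.646, 0.763, -0.0, -0.0]
wrist_force: [0.7, -0.0, 0.0]
gripper_width: 0.0526
grip_force: 0.0
```

>>> send_rows([
  {"hand": 0.6,"delta_pos": [0,0,0],"rot": [0,0,0]},
  {"hand": 0.6,"delta_pos": [0,0,0],"rot": [0,0,0]},
])

```text
time: 24.83
position: [0.4871, 0.2304, 0.21]
tcp_rot: [0.642, 0.767, -0.001, -0.0]
wrist_force: [-0.0, -0.7, -0.2]
gripper_width: 0.0522
grip_force: 0.0
```

```bash
python3 - <<'E'
from h import *
print(delta((.465,.349,.215),8.5),r.get_state()["position"])
out=[]
for n,b in(("top",(290,200,100,100)),("scene",(210,160,100,80))):
    f=grab(n); g=f["color"]; c,p=tray(f) ; x,y,w,h=b
    for c in blobs(f,*BLUE): 
        if n=="top" or cv2.boundingRect(c)[1]>150: print(n,cv2.boundingRect(c),cv2.contourArea(c),rect(f,c,.03))
    out.append(cv2.copyMakeBorder(cv2.resize(g[y:y+h,x:x+w],None,fx=4,fy=4,interpolation=cv2.INTER_CUBIC),0,400-4*h,0,0,0))
cv2.imwrite("pics/p4.png",np.hstack(out)[:, :800])
E
```

```text
(array([120.7,  -1. ,  -5.1]), np.float64(1.6), np.float64(10.1), np.float64(-0.31)) [0.48713891 0.23036567 0.20996145]
top (315, 252, 22, 29) 488.5 [ 0.4847 -0.1967  0.0722  0.0528 -4.8456]
top (319, 219, 20, 27) 454.5 [ 0.5768 -0.2061  0.0718  0.0517 -1.3068]
```

View pics/p4.png

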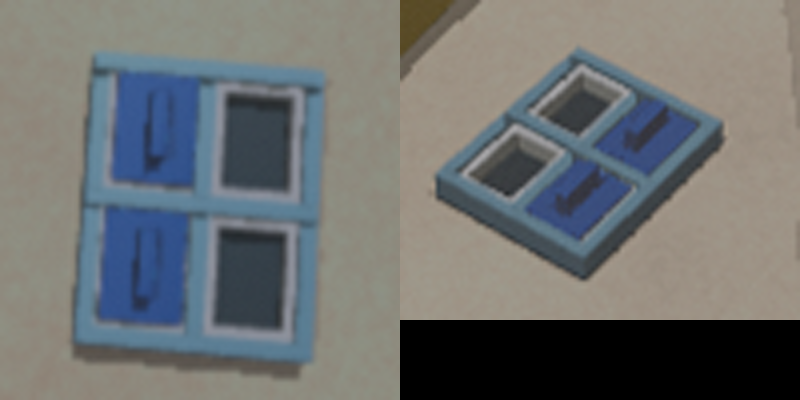

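Both covers look seated (left panel (155,130) and (142,265)). On to the sign.

>>> send_rows([
  {"hand": 0.6,"delta_pos": [40,0,0],"rot": [0,0,1.5]},
  {"hand": 0.6,"delta_pos": [80,-1,0],"rot": [0,0,1.5]},
  {"hand": 0.6,"delta_pos": [120,-1,0],"rot": [0,0,1.5]},
  {"hand": 0.6,"delta_pos": [120,-1,0],"rot": [0,0,1.5]},
  {"hand": 0.6,"delta_pos": [120,-1,35],"rot": [0,0,1.5]},
  {"hand": 0.6,"delta_pos": [120,-1,70],"rot": [0,0,1.5]},
  {"hand": 0.6,"delta_pos": [120,-1,100],"rot": [0,0,1.5]},
  {"hand": 0.6,"delta_pos": [120,-1,105],"rot": [0,0,1.5]},
  {"hand": 0.6,"delta_pos": [120,-1,105],"rot": [0,0,1.5]},
])

```text
time: 25.68
position: [0.4667, 0.3438, 0.104]
tcp_rot: [0.654, 0.756, -0.002, 0.0]
wrist_force: [-0.1, 0.4, 0.5]
gripper_width: 0.0521
grip_force: 0.0
```

>>> send_rows([
  {"hand": 0.0,"delta_pos": [0,0,0],"rot": [0,0,0]},
  {"hand": 0.0,"delta_pos": [0,0,0],"rot": [0,0,0]},
  {"hand": 0.0,"delta_pos": [0,0,0],"rot": [0,0,0]},
  {"hand": 0.0,"delta_pos": [0,0,0],"rot": [0,0,0]},
  {"hand": 0.0,"delta_pos": [0,0,0],"rot": [0,0,0]},
  {"hand": 0.0,"delta_pos": [0,0,0],"rot": [0,0,0]},
  {"hand": 0.0,"delta_pos": [0,0,0],"rot": [0,0,0]},
  {"hand": 0.0,"delta_pos": [0,0,0],"rot": [0,0,0]},
  {"hand": 0.0,"delta_pos": [0,0,0],"rot": [0,0,0]},
  {"hand": 0.0,"delta_pos": [0,0,0],"rot": [0,0,0]},
], squeeze=8)

```text
time: 26.52
position: [0.4643, 0.346, 0.1056]
tcp_rot: [0.653, 0.757, -0.002, -0.001]
wrist_force: [-11.5, -4.1, 9.3]
gripper_width: 0.0099
grip_force: 8.0
```

>>> send_rows([
  {"hand": 0.0,"delta_pos": [2,0,0],"rot": [0,0,7]},
  {"hand": 0.0,"delta_pos": [2,0,0],"rot": [0,0,14]},
  {"hand": 0.0,"delta_pos": [2,0,0],"rot": [0,0,21]},
  {"hand": 0.0,"delta_pos": [2,0,0],"rot": [0,0,28]},
  {"hand": 0.0,"delta_pos": [2,0,0],"rot": [0,0,35]},
  {"hand": 0.0,"delta_pos": [2,0,0],"rot": [0,0,42]},
  {"hand": 0.0,"delta_pos": [2,0,0],"rot": [0,0,49]},
  {"hand": 0.0,"delta_pos": [2,0,0],"rot": [0,0,56]},
  {"hand": 0.0,"delta_pos": [2,0,0],"rot": [0,0,63]},
  {"hand": 0.0,"delta_pos": [2,0,0],"rot": [0,0,70]},
  {"hand": 0.0,"delta_pos": [2,0,0],"rot": [0,0,77]},
  {"hand": 0.0,"delta_pos": [2,0,0],"rot": [0,0,84]},
])

```text
time: 27.52
position: [0.4634, 0.3481, 0.1048]
tcp_rot: [0.992, 0.123, -0.003, 0.001]
wrist_force: [-11.8, -1.8, 4.1]
gripper_width: 0.0098
grip_force: 8.0
```

>>> send_rows([
  {"hand": 0.0,"delta_pos": [0,0,0],"rot": [0,0,6]},
  {"hand": 0.0,"delta_pos": [0,0,0],"rot": [0,0,6]},
  {"hand": 0.0,"delta_pos": [0,0,0],"rot": [0,0,6]},
  {"hand": 0.6,"delta_pos": [0,0,0],"rot": [0,0,6]},
  {"hand": 0.6,"delta_pos": [0,0,0],"rot": [0,0,6]},
  {"hand": 0.6,"delta_pos": [0,0,0],"rot": [0,0,6]},
  {"hand": 0.6,"delta_pos": [0,0,0],"rot": [0,0,6]},
  {"hand": 0.6,"delta_pos": [0,0,-30],"rot": [0,0,6]},
  {"hand": 0.6,"delta_pos": [0,0,-60],"rot": [0,0,6]},
  {"hand": 0.6,"delta_pos": [0,0,-80],"rot": [0,0,6]},
  {"hand": 0.6,"delta_pos": [0,0,-80],"rot": [0,0,6]},
])

```text
time: 28.43
position: [0.469, 0.3493, 0.1903]
tcp_rot: [0.997, 0.072, 0.003, -0.002]
wrist_force: [-0.3, 0.2, 0.5]
gripper_width: 0.05
grip_force: 0.0
```

>>> send_rows([
  {"hand": 0.6,"delta_pos": [0,0,0],"rot": [0,0,-84]},
  {"hand": 0.6,"delta_pos": [0,0,0],"rot": [0,0,-84]},
  {"hand": 0.6,"delta_pos": [0,0,0],"rot": [0,0,-84]},
  {"hand": 0.6,"delta_pos": [0,0,0],"rot": [0,0,-84]},
  {"hand": 0.6,"delta_pos": [0,0,0],"rot": [0,0,-84]},
  {"hand": 0.6,"delta_pos": [0,0,0],"rot": [0,0,-84]},
  {"hand": 0.6,"delta_pos": [0,0,0],"rot": [0,0,-84]},
  {"hand": 0.6,"delta_pos": [0,0,0],"rot": [0,0,-84]},
  {"hand": 0.6,"delta_pos": [0,0,0],"rot": [0,0,-84]},
  {"hand": 0.6,"delta_pos": [0,0,0],"rot": [0,0,-84]},
  {"hand": 0.6,"delta_pos": [0,0,0],"rot": [0,0,-84]},
  {"hand": 0.6,"delta_pos": [0,0,0],"rot": [0,0,-84]},
])

```text
time: 29.43
position: [0.4668, 0.3479, 0.1851]
tcp_rot: [0.69, 0.724, -0.0, 0.0]
wrist_force: [1.1, -0.1, -0.1]
gripper_width: 0.0523
grip_force: 0.0
```

>>> send_rows([
  {"hand": 0.6,"delta_pos": [0,0,0],"rot": [0,0,-84]},
  {"hand": 0.6,"delta_pos": [0,0,0],"rot": [0,0,-84]},
  {"hand": 0.6,"delta_pos": [0,0,0],"rot": [0,0,-84]},
  {"hand": 0.6,"delta_pos": [0,0,0],"rot": [0,0,-84]},
  {"hand": 0.6,"delta_pos": [0,0,0],"rot": [0,0,-84]},
  {"hand": 0.6,"delta_pos": [0,0,0],"rot": [0,0,-84]},
  {"hand": 0.6,"delta_pos": [0,0,0],"rot": [0,0,-84]},
  {"hand": 0.6,"delta_pos": [0,0,0],"rot": [0,0,-84]},
  {"hand": 0.6,"delta_pos": [0,0,0],"rot": [0,0,-84]},
  {"hand": 0.6,"delta_pos": [0,0,0],"rot": [0,0,-84]},
  {"hand": 0.6,"delta_pos": [0,0,0],"rot": [0,0,-84]},
  {"hand": 0.6,"delta_pos": [0,0,0],"rot": [0,0,-84]},
])

```text
time: 30.43
position: [0.4668, 0.3479, 0.185]
tcp_rot: [0.029, 1.0, -0.0, -0.0]
wrist_force: [-0.1, -0.2, 0.4]
gripper_width: 0.0521
grip_force: 0.0
```

```bash
python3 - <<'E'
from h import *
print(delta((.465,.349,.105),98.5),r.get_state()["position"])
E
```

```text
(array([ 1.8,  1. , 80. ]), np.float64(-11.8), np.float64(86.7), np.float64(0.84)) [0.46677116 0.34791615 0.18504136]
```

>>> send_rows([
  {"hand": 0.6,"delta_pos": [2,1,0],"rot": [0,0,-6]},
  {"hand": 0.6,"delta_pos": [2,1,0],"rot": [0,0,-11]},
  {"hand": 0.6,"delta_pos": [2,1,30],"rot": [0,0,-11]},
  {"hand": 0.6,"delta_pos": [2,1,60],"rot": [0,0,-11]},
  {"hand": 0.6,"delta_pos": [2,1,80],"rot": [0,0,-11]},
  {"hand": 0.6,"delta_pos": [2,1,80],"rot": [0,0,-11]},
  {"hand": 0.0,"delta_pos": [2,1,80],"rot": [0,0,-11]},
  {"hand": 0.0,"delta_pos": [2,1,80],"rot": [0,0,-11]},
  {"hand": 0.0,"delta_pos": [2,1,80],"rot": [0,0,-11]},
  {"hand": 0.0,"delta_pos": [2,1,80],"rot": [0,0,-11]},
  {"hand": 0.0,"delta_pos": [2,1,80],"rot": [0,0,-11]},
  {"hand": 0.0,"delta_pos": [2,1,80],"rot": [0,0,-11]},
])

```text
time: 31.43
position: [0.4651, 0.3495, 0.1063]
tcp_rot: [-0.064, 0.998, 0.0, 0.0]
wrist_force: [-0.8, -0.2, -0.4]
gripper_width: 0.02
grip_force: 0.0
```

>>> send_rows([
  {"hand": 0.0,"delta_pos": [0,0,0],"rot": [0,0,0]},
  {"hand": 0.0,"delta_pos": [0,0,0],"rot": [0,0,0]},
  {"hand": 0.0,"delta_pos": [0,0,0],"rot": [0,0,0]},
  {"hand": 0.0,"delta_pos": [0,0,0],"rot": [0,0,0]},
  {"hand": 0.0,"delta_pos": [0,0,0],"rot": [0,0,0]},
])

```text
time: 31.85
position: [0.465, 0.3485, 0.1059]
tcp_rot: [-0.064, 0.998, -0.0, -0.0]
wrist_force: [-1.3, -3.8, 5.0]
gripper_width: 0.0103
grip_force: 8.0
```

>>> send_rows([
  {"hand": 0.0,"delta_pos": [0,0,0],"rot": [0,0,7]},
  {"hand": 0.0,"delta_pos": [0,0,0],"rot": [0,0,14]},
  {"hand": 0.0,"delta_pos": [0,0,0],"rot": [0,0,21]},
  {"hand": 0.0,"delta_pos": [0,0,0],"rot": [0,0,28]},
  {"hand": 0.0,"delta_pos": [0,0,0],"rot": [0,0,35]},
  {"hand": 0.0,"delta_pos": [0,0,0],"rot": [0,0,42]},
  {"hand": 0.0,"delta_pos": [0,0,0],"rot": [0,0,49]},
  {"hand": 0.0,"delta_pos": [0,0,0],"rot": [0,0,56]},
  {"hand": 0.0,"delta_pos": [0,0,0],"rot": [0,0,63]},
  {"hand": 0.0,"delta_pos": [0,0,0],"rot": [0,0,70]},
  {"hand": 0.0,"delta_pos": [0,0,0],"rot": [0,0,77]},
  {"hand": 0.0,"delta_pos": [0,0,0],"rot": [0,0,84]},
])

```text
time: 32.85
position: [0.4641, 0.3474, 0.1057]
tcp_rot: [0.623, 0.782, -0.002, -0.0]
wrist_force: [-6.1, -8.3, 10.1]
gripper_width: 0.0097
grip_force: 8.0
```

>>> send_rows([
  {"hand": 0.0,"delta_pos": [0,0,0],"rot": [0,0,4]},
  {"hand": 0.0,"delta_pos": [0,0,0],"rot": [0,0,6]},
  {"hand": 0.0,"delta_pos": [0,0,0],"rot": [0,0,6]},
])

```text
time: 33.1
position: [0.464, 0.3476, 0.1055]
tcp_rot: [0.662, 0.75, -0.002, 0.0]
wrist_force: [-5.2, -8.9, 8.8]
gripper_width: 0.0102
grip_force: 8.1
```

```bash
python3 - <<'E'
from h import *
s=r.get_state(); print(delta((.465,.349,.105),8.5),s["position"],s["torque"],s["gripper_width"])
E
```

```text
(array([1.3, 1.2, 0.5]), np.float64(-1.3), np.float64(7.2), np.float64(-0.48)) [0.46399629 0.34760597 0.10552975] [-1.8984674   1.23302385  0.1582841 ] 0.010181025250158978
```

At the stop again (wrist torque rising, tool at 7.2°). I'll release, retreat up and aside, and check everything.

>>> send_rows([
  {"hand": 0.0,"delta_pos": [0,0,0],"rot": [0,0,0]},
  {"hand": 0.6,"delta_pos": [0,0,0],"rot": [0,0,0]},
  {"hand": 0.6,"delta_pos": [0,0,0],"rot": [0,0,0]},
  {"hand": 0.6,"delta_pos": [0,0,0],"rot": [0,0,0]},
  {"hand": 0.6,"delta_pos": [0,0,0],"rot": [0,0,0]},
  {"hand": 0.6,"delta_pos": [0,0,-35],"rot": [0,0,0]},
  {"hand": 0.6,"delta_pos": [0,0,-75],"rot": [0,0,0]},
  {"hand": 0.6,"delta_pos": [0,0,-110],"rot": [0,0,0]},
  {"hand": 0.6,"delta_pos": [40,0,-110],"rot": [0,0,0]},
  {"hand": 0.6,"delta_pos": [80,0,-110],"rot": [0,0,0]},
  {"hand": 0.6,"delta_pos": [120,0,-110],"rot": [0,0,0]},
  {"hand": 0.6,"delta_pos": [140,0,-110],"rot": [0,0,0]},
])

```text
time: 34.1
position: [0.4441, 0.4938, 0.2152]
tcp_rot: [0.659, 0.753, 0.0, -0.001]
wrist_force: [-0.7, 1.1, -0.3]
gripper_width: 0.0521
grip_force: 0.0
```

>>> send_rows([
  {"hand": 0.6,"delta_pos": [0,0,0],"rot": [0,0,0]},
  {"hand": 0.6,"delta_pos": [0,0,0],"rot": [0,0,0]},
  {"hand": 0.6,"delta_pos": [0,0,0],"rot": [0,0,0]},
  {"hand": 0.6,"delta_pos": [0,0,0],"rot": [0,0,0]},
])

```text
time: 34.43
position: [0.4478, 0.4867, 0.2158]
tcp_rot: [0.661, 0.75, 0.0, 0.0]
wrist_force: [0.0, 0.3, 0.1]
gripper_width: 0.0521
grip_force: 0.0
```

```bash
python3 - <<'E'
from h import *
s=r.get_state(); print(s["time"],s["position"],s["wrist_force"])
f=grab("scene"); t=grab("top")
for c in blobs(t,*BLUE): print(cv2.boundingRect(c),cv2.contourArea(c),rect(t,c,.03))
a=cv2.resize(t["color"][195:300,70:380],(780,264),interpolation=cv2.INTER_CUBIC); b=cv2.resize(f["color"][160:290,205:475],(648,312),interpolation=cv2.INTER_CUBIC)
cv2.imwrite("pics/end.png",np.vstack([a,cv2.copyMakeBorder(b,0,0,0,132,0)]))
E
```

```text
34.4333 [0.44784678 0.48674371 0.215781  ] [0.01263653 0.26487594 0.12222328]
(315, 252, 22, 29) 493.5 [ 0.4849 -0.1967  0.0727  0.0528 -4.8456]
(319, 219, 21, 27) 457.0 [ 0.5775 -0.2066  0.0722  0.0523 -4.6306]
```

View pics/end.png

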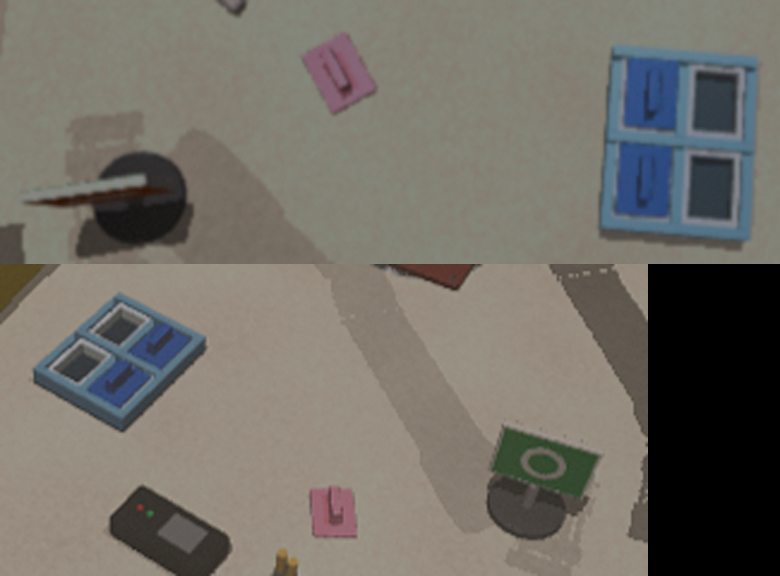

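The picture shows the sign green to the room at its stop, lower panel (543,460). Both blue covers are flush in pockets, upper panel (650,92) and (645,180). The pink look-alike is untouched and the arm is clear.

```bash
python3 -c "
from bench import r
print(r.hand_in())"
```

```text
the job is handed in; nothing more can be done
None
```

I handed the job in at about 34 s: the sign went to orange, both blue covers (the only two present) were seated in pockets 2 and 4, and the sign is back to green at its stop. The last camera images agree, but the hand-in call gave no verdict.

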